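Hitch the thread stand to the sewing table and load its spools

ROBOT

A 6-joint arm with a two-finger parallel gripper is mounted at the origin on the work surface. World frame = base frame: x ahead of the robot, y to its left, z up, the work surface at z = 0. Lengths are in mm, angles in rad, forces in N, time in s.
With the tool pointing down it reaches from about 350 to 975 mm from the base axis. Payload 4.9 kg.
Tool frame: the origin (TCP) lies on the centre line of the jaws, within the pads' length; the fingertips stand 11 mm ahead of it and the grasp point (between the pads) lies 8 mm behind it; z points along the fingers, y is the direction in which the jaws open and shut (so a half turn about z gives the same grasp; the last joint's range is limited). The gripper opens to 85 mm and grips with 20 to 120 N. Pads are 22 mm wide; open, the fingers measure 114 mm over their backs; the gripper's body (76 mm by 85 mm) begins 54 mm behind the grasp point. The pads swing forward as they close: fully open they stand 13 mm farther back than shut.
Start: joints at [1.131, 0.053, 1.613, -0, 1.476, -0.119], TCP at [197.068, 593.098, 242.304] pointing down, gripper open.
Joint ranges: [-3.01, 3.01], [-1.01, 2.22], [0.06, 2.58], [-1.02, 4.17], [0.09, 2.62], [-3.14, 3.14]. Speed limits (rad/s): [2.57, 2.57, 3.14, 3.14, 3.14, 3.14].

INTERFACE

Orientations are given as a 3x3 rotation matrix whose columns are the frame's x, y, z axes.
In Python, from workcell import monitor, imaging, workorder gives the robot as it stands.
- The arm moves only by the tool carry_out, never from a script. Its arguments are lists of equal length, an entry for each row: "dr": the turn, a rotation vector about the tool's x, y, z in degrees, a list of three; "delta_pos": the shift along the tool's x, y, z in m, a list of three; "hand": the closure, from 0 (fully open) to 1 (shut). In form: {"dr": [[rx, ry, rz], ...], "delta_pos": [[dx, dy, dz], ...], "hand": [hand, ...]}. A call has 1 to 8 rows; each row shifts and turns the commanded pose from where the row before left it, along the tool's axes as they then stand; what a row does not reach is not made up. A row lasts 1/10 s, in which the tool goes at most 50 mm and 8.59 degrees, less where a joint would pass 70% of its speed; a pose out of reach is approached as far as the arm can. A call is refused whole if a number of a shift passes 0.05 or a number of a turn 8.59, either way. A call with a gripper value outside its range is refused whole. The fingers move at their own pace and stop on an object; "newtons" is the grip in N (left out, the last holds). Time passes only in rows, so rows that do not move let the fingers close. It gives the time, the measured TCP pose, the force and the opening at its end, in the units of the state.
- monitor.state(): the state, without advancing time (a new reading comes with each control period).
- imaging.snapshot(name): name is "scene" or "side" or "wrist"; returns the picture (384x512x3 uint8, red, green, blue); there is no depth.
- imaging.get_calibration(name): a dict with "intrinsics" (3x3 intrinsics, pixels), "R" (3x3) and "t" (3): a world point X has camera coordinates R X + t. Camera axes: x right, y down, z forward; pixel columns grow to the right and rows downward; lengths in mm; the calibration is good to about 2 mm. A picture is of the moment at which its call begins: read the wrist's pose just before it. get_calibration takes no time and is no camera call; for the wrist camera it gives the pose at the moment of the call.
- workorder.close_job(): hands the job in, once; it reports no verdict.
The state is a dict: "time_s": time; "q": joint angles; "joint_vel": joint speeds; "joint_efforts": joint torques, N m; "tcp_pos": TCP position; "eef_rot": TCP orientation; "ft_force": force on the tool from outside, world axes, zero at the start; "torque": the same for the moment, N m; "finger_gap": opening from 0.0 (shut) to 1.0 (fully open).
Only numpy, scipy, OpenCV 4.12 (cv2) and the standard library are available. Lean on these libraries where they do the work, as an engineer would, in place of code of your own. Each camera call takes 0.05 s, during which the arm holds its last target. There are 200 camera calls.

TASK

Get this sewing station ready: first clear the ball mount by putting its white dust cap and the stray bobbin into the steel tray, then lower the thread stand's socket fully home over the ball and press its latch lever all the way down. Once the stand is latched, stand every thread spool from the cork mat on its own pin, pushed right down, and leave the oil bottle, pin tin and tape measure where they are.

Things in the scene. Friction and masses are not known exactly. Their poses are not given: they have to be found in the camera images.
- mount: Ball mount, fixed to the table: a round dark steel plate, diameter 150, 10 thick, with a steel ball (diameter 28) on a neck (diameter 14) at its centre. Origin: centre of the plate's underside, on the table; z up. The ball's centre is 34 and its top 48 above the table.
- ball (a point): Centre of the mount's ball, 34 mm above the table.
- cap: White plastic dust cap that starts over the ball, standing on the plate: an upside-down cup, outer diameter 42, 46 high, inner diameter 36, about 40 g. Origin: centre of its open mouth (its lower end at the start); z towards its closed end.
- bobbin: Steel machine bobbin, a disc of diameter 22 and 11 high, 15 g, lying flat on the mount's plate about 50 from the ball's axis at the start. Origin: centre of its underside.
- tray: Open steel tray, fixed, 120 x 120 outside, walls 4 thick and 30 high, floor 4 thick. Origin: centre of its underside, on the table; x and y along its sides.
- stand: Thread stand, loose, 0.5 to 0.7 kg, starts standing on the table. Origin: on the socket's axis, at the underside; z up. Grey housing, x -40 to +66, y -32 to +32, 50 high, open below (the socket), with a black grip fin on top and the latch lever at its +x end. On either side an arm, 20 wide in x, top at 46, runs along y out to 136 and carries two upright steel pins.
- fin (a point): Middle of the grip fin by which the stand is lifted, at x = 2, z = 70 in the stand's frame. The fin is 32 long in x, 14 thick in y, and stands from z = 50 to 90. Grip it across y.
- socket (a point): Point on the socket's axis, 24 above the stand's underside, that meets the ball's centre when fully home; the underside then rests flat on the plate. The socket is 31 x 31 wide and 40 deep, open below, centred on the stand's origin; it fits at any yaw (no key).
- lever (a joint): Latch lever, rad: 0 raised, 0.7 fully down; starts near 0, stays where it is left (friction, about 4 N at its pad). Pivot along the stand's y at x = 30, z = 55 of its frame. 26 wide, runs 40 from the pivot to +x, 40 degrees above level when raised, level when down. A tongue below it swings in under the ball as it goes down.
- lever_pad (a point): Press point on the lever's top face, 32 from the pivot along the lever: about 79 above the stand's underside when raised, 59 (at x = 62 in the stand's frame) when pressed. Its axes turn with the lever; they are parallel to the stand's when the lever is raised.
- mat: Square cork mat, fixed, 170 x 170, 3 thick; the spools start standing on it. Origin: centre of its underside.
- oil: Bystander: small oil bottle, diameter 40, 85 high. Origin: centre of its underside.
- pin_tin: Bystander: round domed aluminium pin tin, diameter 70, 32 high. Origin: centre of its underside.
- tape: Bystander: round white tape measure case, diameter 52, 18 high. Origin: centre of its underside.
- spool0: Thread spool, blue thread on a wooden core, diameter 40, 46 high, 50 g, with a bore of diameter 13 right through along z; starts upright; may be absent. All spools are alike. Origin: centre of its underside.
- pin0 (a point): Foot of the stand's pin at y = -116: where the underside of a fully seated spool is, on the arm's top, 46 above the stand's underside. The pin has diameter 8, rises 50 from here and has a round tip.
- spool1: Thread spool, blue thread on a wooden core, diameter 40, 46 high, 50 g, with a bore of diameter 13 right through along z; starts upright; may be absent. All spools are alike. Origin: centre of its underside.
- pin1 (a point): Foot of the stand's pin at y = -70: where the underside of a fully seated spool is, on the arm's top, 46 above the stand's underside. The pin has diameter 8, rises 50 from here and has a round tip.
- spool2: Thread spool, blue thread on a wooden core, diameter 40, 46 high, 50 g, with a bore of diameter 13 right through along z; starts upright; may be absent. All spools are alike. Origin: centre of its underside.
- pin2 (a point): Foot of the stand's pin at y = 70: where the underside of a fully seated spool is, on the arm's top, 46 above the stand's underside. The pin has diameter 8, rises 50 from here and has a round tip.
- spool3: Thread spool, blue thread on a wooden core, diameter 40, 46 high, 50 g, with a bore of diameter 13 right through along z; starts upright; may be absent. All spools are alike. Origin: centre of its underside.
- pin3 (a point): Foot of the stand's pin at y = 116: where the underside of a fully seated spool is, on the arm's top, 46 above the stand's underside. The pin has diameter 8, rises 50 from here and has a round tip.

How it is judged:
By the outcome, as a careful person would: the job done as asked, in the order asked, and still so for the second after the job is handed in, with the robot touching nothing.
Of spool0, spool1, spool2, spool3 only 2 to 4 are there at a start; the rules pass over those that are not, and their reading is None.
At some moment in a run one of spool0, spool1, spool2, spool3 may be knocked a few centimetres aside while the robot is not near it.
Once in a run the grip may slacken for a moment while it holds something.
It also fails if it takes over 210 s, if anything falls off the work surface, if the arm or the gripper's body presses on something with over 40 N, if the wrist force passes 120 N, or if a joint passes its speed limit or range.

## Working session

There is one attempt and no reset: what is moved stays moved. The work goes in short steps, Python scripts to look and compute and a tool call to move; the robot and the scene stay as the last step left them, time stands still between calls to the robot, and variables do not carry over. Pictures are saved under pics/ and viewed, about 12 in all and at most 16, crops included, and the job is handed in when it is done.

Besides the shell and the picture viewer there is one more tool, called after "Request:" as a command line: name --argument value ..., lists and objects as JSON in quotes. carry_out: Moves the arm, as the interface text tells. Its arguments: {"type":"object","properties":{"dr":{"type":"array"},"delta_pos":{"type":"array"},"hand":{"type":"array"},"newtons":{"type":"number"}},"required":["dr","delta_pos","hand"]}

```bash
mkdir -p pics; ls; cat > h.py <<'E'
import numpy as np, cv2, sys
from workcell import monitor, imaging, workorder
def snap(name, fn, crop=None, scale=1.5):
    c=imaging.get_calibration(name); im=imaging.snapshot(name)
    np.savez('pics/'+fn+'.npz',K=c['intrinsics'],R=c['R'],t=c['t'],im=im)
    o=cv2.cvtColor(im,cv2.COLOR_RGB2BGR)
    if crop: x0,y0,x1,y1=crop; o=o[y0:y1,x0:x1]
    o=cv2.resize(o,None,fx=scale,fy=scale,interpolation=cv2.INTER_CUBIC)
    cv2.imwrite('pics/'+fn+'.png',o)
def ray(fn,uv,z):
    d=np.load('pics/'+fn+'.npz'); R,t=d['R'],d['t']
    C=-R.T@t; v=R.T@np.linalg.inv(d['K'])@np.array([*uv,1.])
    return C+v*(z-C[2])/v[2]
def proj(fn,X):
    d=np.load('pics/'+fn+'.npz'); p=d['K']@(d['R']@np.array(X,float)+d['t']); return p[:2]/p[2]
def st():
    s=monitor.state(); np.set_printoptions(precision=3,suppress=True)
    print('t',s['time_s'],'tcp',np.array(s['tcp_pos']),'f',np.array(s['ft_force']),'gap',s['finger_gap']); print(np.array(s['eef_rot'])); print('q',np.array(s['q'])); return s
E
python3 - <<'E'
from h import *
for n in ('scene','side','wrist'): snap(n,n+'0',scale=1.5)
ims=[cv2.imread(f'pics/{n}0.png') for n in ('scene','side','wrist')]
for n in ('scene','side','wrist'):
    d=np.load(f'pics/{n}0.npz'); print(n,-d['R'].T@d['t'],d['R'][2],d['K'][0,0])
st()
E
```

```text
pics
scene [835.64946499 461.82538923 880.59559122] [-0.29861872 -0.50584165 -0.80929048] 391.3463872100025
side [393.10857286 846.26821069 708.5601199 ] [ 0.155645   -0.79824331 -0.58187821] 406.49151534945145
wrist [131.08100652 615.36600213 372.44882247] [ 0.25992961 -0.08759646 -0.96164622] 341.0013037342252
t 0.15 tcp [196.872 592.694 241.324] f [-0.377  0.149 -0.013] gap 0.9973573851171772
[[-0.949  0.315 -0.001]
 [ 0.315  0.949 -0.001]
 [ 0.    -0.002 -1.   ]]
q [ 1.131  0.053  1.614  0.     1.476 -0.119]
```

View pics/scene0.png

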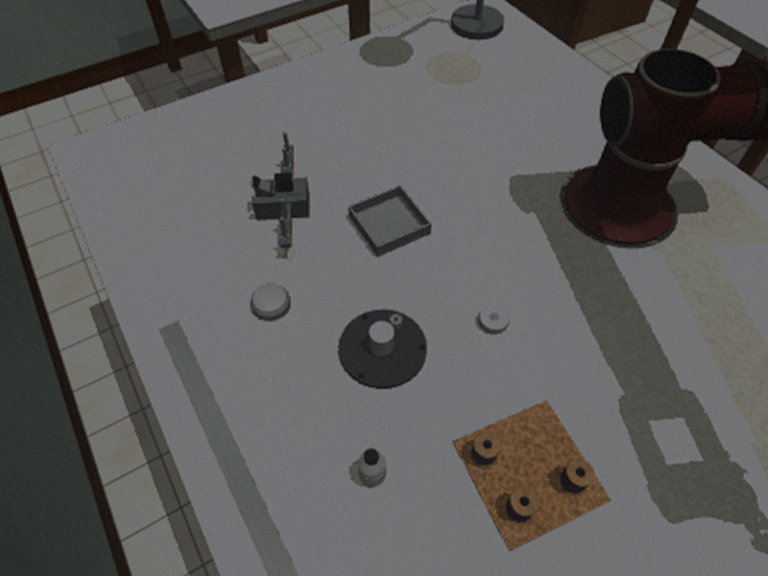

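View pics/side0.png

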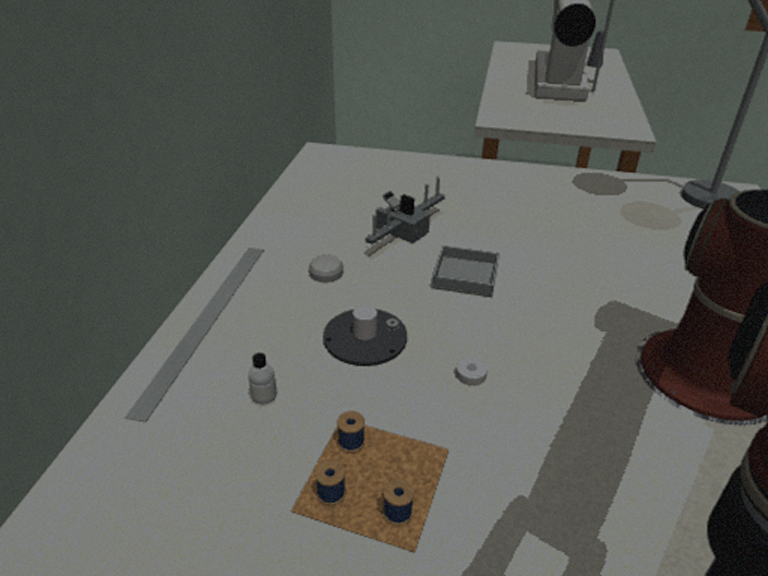

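Three spools are on the mat. In the scene picture the cap is at (381,338), the bobbin at (396,320), the tray at (390,220), the stand at (281,197) and the spools at (486,445), (578,470), (523,500). I'll locate all of these.

```bash
python3 - <<'E'
from h import *
def both(n,a,b,z):
    print(n, ray('scene0',np.array(a)/1.5,z)[:2] if a else '', ray('side0',np.array(b)/1.5,z)[:2] if b else '')
both('plate',(382.5,347),(366,334),10)
both('captop',(382,329),(365,314),56)
both('bobbin',(397,319),(393,323),21)
both('tray c',(389,217),(466,268),30)
both('spA',(487,444),(351,420),49)
both('spB',(579,470),(398,493),49)
both('spC',(524,500),(330,473),49)
both('fin top',(284,178),(407,200),90)
both('housing corner front-right?',(309,185),None,50)
both('pin tip',(285,135),(438,180),96)
both('pin tip',None,(374,210),96)
both('arm end',(286,243),(368,241),46)
both('arm end far',(290,147),(445,198),46)
both('oil',(372,454),(260,357),85)
both('tin',(270,298),(326,265),30)
both('tape',(494,318),(471,370),18)
E
```

```text
plate [584.16354661  41.69852451] [581.4108312   37.69893652]
captop [580.70959661  34.83369409] [582.64621293  39.15921382]
bobbin [537.41516281  13.07042765] [538.12807118  10.38702672]
tray c [ 429.80925665 -187.37849421] [ 426.28905549 -181.53921946]
spA [549.47607828 276.70218906] [549.44762981 271.90342269]
spB [461.65020153 374.33458053] [462.13245107 376.90864998]
spC [554.22552605 366.13876371] [554.10866609 365.58754648]
fin top [ 576.52807353 -330.93019761] [ 573.56003631 -328.64908975]
housing corner front-right? [ 529.72232711 -327.271123  ] 
pin tip [ 523.49532386 -434.54896057] [ 519.24738055 -429.79682914]
pin tip  [ 631.53726766 -257.61856507]
arm end [ 632.64934044 -220.03804855] [ 634.58067498 -213.71616961]
arm end far [ 511.21484106 -451.78779507] [ 501.07497901 -442.12995632]
oil [705.4876378  213.74848581] [705.08832801 211.09756875]
tin [ 707.23415301 -135.06664559] [ 702.18840786 -130.78438692]
tape [392.29509362  97.31471357] [391.09211898  98.97544887]
```

```bash
python3 - <<'E'
from h import *
im=np.load('pics/scene0.npz')['im'][:,:,::-1]; im2=np.load('pics/side0.npz')['im'][:,:,::-1]
a=cv2.resize(im[85:175,150:230],None,fx=5,fy=5,interpolation=3); b=cv2.resize(im2[110:175,235:305],None,fx=5,fy=5,interpolation=3)
h=max(a.shape[0],b.shape[0]); o=np.zeros((h,a.shape[1]+b.shape[1],3),np.uint8); o[:a.shape[0],:a.shape[1]]=a; o[:b.shape[0],a.shape[1]:]=b
cv2.imwrite('pics/stand.png',cv2.convertScaleAbs(o,alpha=1.6,beta=15)); print(o.shape)
E
```

```text
(450, 750, 3)
```

View pics/stand.png

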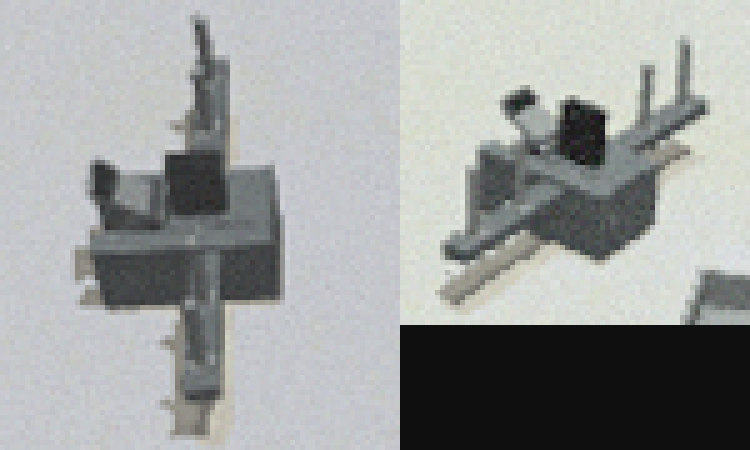

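The stand's y axis points about 62° in the world frame, with its lever toward +x. I'll move to above the cap and align the tool with the world axes.

Request:
carry_out --dr '[[0, 0, -6.1], [0, 0, -6.1], [0, 0, -6.1]]' --delta_pos '[[0, 0, 0], [0, 0, 0], [0, 0, 0]]' --hand '[0, 0, 0]' --newtons 40

```text
time_s: 0.45
tcp_pos: [197.0, 592.9, 241.8]
eef_rot: [[-1.0, -0.003, -0.0], [-0.003, 1.0, -0.001], [0.0, -0.001, -1.0]]
ft_force: [0.1, -0.3, 0.1]
finger_gap: 0.995
```

Request:
carry_out --dr '[[0, 0, 0], [0, 0, 0], [0, 0, 0], [0, 0, 0], [0, 0, 0], [0, 0, 0], [0, 0, 0], [0, 0, 0]]' --delta_pos '[[-0.024, -0.0347, 0], [-0.024, -0.0347, 0], [-0.024, -0.0347, 0], [-0.024, -0.0347, 0], [-0.024, -0.0347, 0], [-0.024, -0.0347, 0], [-0.024, -0.0347, 0], [-0.024, -0.0347, 0]]' --hand '[0, 0, 0, 0, 0, 0, 0, 0]'

```text
time_s: 1.25
tcp_pos: [389.2, 313.6, 242.1]
eef_rot: [[-1.0, 0.001, -0.0], [0.001, 1.0, -0.0], [0.0, -0.0, -1.0]]
ft_force: [0.3, 0.1, 0.5]
finger_gap: 0.996
```

Request:
carry_out --dr '[[0, 0, 0], [0, 0, 0], [0, 0, 0], [0, 0, 0], [0, 0, 0], [0, 0, 0], [0, 0, 0], [0, 0, 0]]' --delta_pos '[[-0.024, -0.0347, 0], [-0.024, -0.0347, 0], [-0.024, -0.0347, 0], [-0.024, -0.0347, 0], [-0.024, -0.0347, 0], [-0.024, -0.0347, 0], [-0.024, -0.0347, 0], [-0.024, -0.0347, 0]]' --hand '[0, 0, 0, 0, 0, 0, 0, 0]'

```text
time_s: 2.05
tcp_pos: [580.8, 35.7, 241.9]
eef_rot: [[-1.0, 0.002, -0.0], [0.002, 1.0, 0.0], [0.0, 0.0, -1.0]]
ft_force: [0.0, 0.6, 0.5]
finger_gap: 1.0
```

```bash
python3 - <<'E'
from h import *
st(); snap('wrist','w1',scale=1.5); st()
for c in [(400,188),(348,212),(378,253),(431,227)]: print(ray('scene0',np.array(c)/1.5,30)[:2])
for c in [(444,248),(498,254),(494,295),(432,287)]: print(ray('side0',np.array(c)/1.5,30)[:2])
E
```

```text
t 2.05 tcp [580.848  35.743 241.947] f [0.001 0.569 0.452] gap 1.0001043710300006
[[-1.     0.002 -0.   ]
 [ 0.002  1.     0.   ]
 [ 0.     0.    -1.   ]]
q [-0.066 -0.049  1.715  0.     1.476 -1.636]
t 2.1 tcp [583.502  30.82  241.852] f [-1.009 -4.133  0.303] gap 0.9985911550968762
[[-1.     0.006  0.002]
 [ 0.006  1.    -0.004]
 [-0.002 -0.004 -1.   ]]
q [-0.073 -0.044  1.711 -0.004  1.473 -1.637]
[ 369.791 -242.317]
[ 491.138 -240.445]
[ 493.975 -122.242]
[ 374.88  -123.562]
[ 478.524 -247.018]
[ 366.15  -248.345]
[ 366.255 -101.656]
[ 483.894 -101.897]
```

View pics/w1.png

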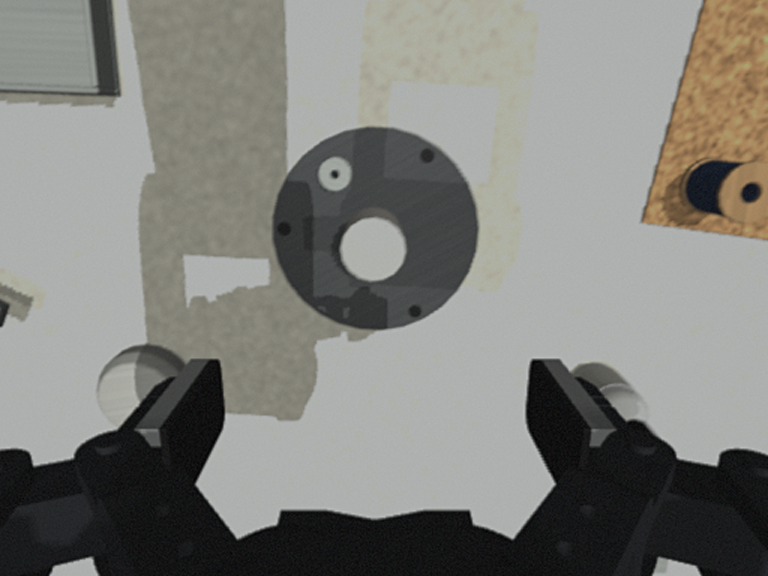

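The tray is axis-aligned near (428,-179). In the wrist picture the plate centre is at (376,228), the cap top at (373,248) and the bobbin at (335,174). The arm was still settling in that frame, so I'll let it settle and then measure.

Request:
carry_out --dr '[[0, 0, 0], [0, 0, 0], [0, 0, 0]]' --delta_pos '[[0, 0, 0.03], [0, 0, 0.03], [0, 0, 0]]' --hand '[0, 0, 0]'

```text
time_s: 2.4
tcp_pos: [576.9, 37.4, 176.6]
eef_rot: [[-1.0, 0.002, -0.01], [0.002, 1.0, 0.001], [0.01, 0.001, -1.0]]
ft_force: [-0.9, -0.3, -0.3]
finger_gap: 1.002
```

```bash
python3 - <<'E'
from h import *
print(ray('w1',np.array((375.5,228))/1.5,10),ray('w1',np.array((373,248))/1.5,56),ray('w1',np.array((335,174))/1.5,21))
st()
E
```

```text
[579.46603512  37.2220686   10.        ] [583.72320542  35.52102344  56.        ] [540.32250955   9.74713265  21.        ]
t 2.4 tcp [576.911  37.415 176.624] f [-0.863 -0.301 -0.327] gap 1.0019460121391806
[[-1.     0.002 -0.01 ]
 [ 0.002  1.     0.001]
 [ 0.01   0.001 -1.   ]]
q [-0.064 -0.002  1.781  0.     1.374 -1.633]
```

Request:
carry_out --dr '[[0, 0, 0], [0, 0, 0], [0, 0, 0], [0, 0, 0], [0, 0, 0], [0, 0, 0], [0, 0, 0], [0, 0, 0]]' --delta_pos '[[-0.001, 0, 0.03], [0, 0, 0.03], [0, 0, 0.03], [0, 0, 0.025], [0, 0, 0.018], [0, 0, 0.01], [0, 0, 0.003], [0, 0, 0]]' --hand '[0, 0, 0, 0, 0, 0, 0, 0]'

```text
time_s: 3.2
tcp_pos: [581.9, 37.4, 37.2]
eef_rot: [[-1.0, 0.001, 0.001], [0.001, 1.0, -0.0], [-0.001, -0.0, -1.0]]
ft_force: [0.7, -0.5, 0.3]
finger_gap: 0.998
```

Request:
carry_out --dr '[[0, 0, 0], [0, 0, 0], [0, 0, 0], [0, 0, 0], [0, 0, 0], [0, 0, 0], [0, 0, 0]]' --delta_pos '[[0, 0, 0], [0, 0, 0], [0, 0, 0], [0, 0, 0], [0, 0, 0], [0, 0, 0], [0, 0, 0]]' --hand '[0.3, 0.6, 1, 1, 1, 1, 1]' --newtons 40

```text
time_s: 3.9
tcp_pos: [582.2, 37.3, 37.5]
eef_rot: [[-1.0, 0.001, 0.002], [0.001, 1.0, -0.0], [-0.002, -0.0, -1.0]]
ft_force: [-0.9, 0.8, 5.9]
finger_gap: 0.479
```

Request:
carry_out --dr '[[0, 0, 0], [0, 0, 0], [0, 0, 0], [0, 0, 0], [0, 0, 0]]' --delta_pos '[[0, 0, -0.02], [0, 0, -0.03], [0, 0, -0.03], [0, 0, -0.03], [0, 0, -0.01]]' --hand '[1, 1, 1, 1, 1]'

```text
time_s: 4.4
tcp_pos: [582.9, 37.3, 159.7]
eef_rot: [[-1.0, 0.001, 0.005], [0.001, 1.0, -0.0], [-0.005, -0.0, -1.0]]
ft_force: [0.9, -0.4, -0.9]
finger_gap: 0.481
```

Request:
carry_out --dr '[[0, 0, 0], [0, 0, 0], [0, 0, 0], [0, 0, 0], [0, 0, 0], [0, 0, 0], [0, 0, 0], [0, 0, 0]]' --delta_pos '[[0.015, -0.025, 0], [0.022, -0.036, 0], [0.022, -0.036, 0], [0.022, -0.036, 0], [0.022, -0.036, 0], [0.017, -0.029, 0], [0.01, -0.018, 0], [0, 0, 0]]' --hand '[1, 1, 1, 1, 1, 1, 1, 1]'

```text
time_s: 5.2
tcp_pos: [449.3, -179.8, 154.8]
eef_rot: [[-1.0, 0.005, -0.002], [0.005, 1.0, 0.001], [0.002, 0.001, -1.0]]
ft_force: [-0.6, 0.0, 0.9]
finger_gap: 0.477
```

Request:
carry_out --dr '[[0, 0, 0], [0, 0, 0], [0, 0, 0], [0, 0, 0], [0, 0, 0], [0, 0, 0], [0, 0, 0], [0, 0, 0]]' --delta_pos '[[0, 0, 0.02], [0, 0, 0.03], [0, 0, 0.03], [0, 0, 0.02], [0, 0, 0.013], [0, 0, 0.008], [0, 0, 0.003], [0, 0, 0]]' --hand '[1, 1, 1, 1, 1, 1, 1, 1]'

```text
time_s: 6.0
tcp_pos: [451.4, -178.5, 32.6]
eef_rot: [[-1.0, 0.001, 0.001], [0.001, 1.0, -0.0], [-0.001, -0.0, -1.0]]
ft_force: [-0.1, -0.2, 0.6]
finger_gap: 0.483
```

Request:
carry_out --dr '[[0, 0, 0]]' --delta_pos '[[0, 0, 0]]' --hand '[1]'

```text
time_s: 6.1
tcp_pos: [451.9, -178.9, 33.4]
eef_rot: [[-1.0, 0.001, 0.002], [0.001, 1.0, -0.001], [-0.002, -0.001, -1.0]]
ft_force: [0.2, -0.3, -1.3]
finger_gap: 0.482
```

Request:
carry_out --dr '[[0, 0, 0], [0, 0, 0], [0, 0, 0], [0, 0, 0], [0, 0, 0], [0, 0, 0], [0, 0, 0], [0, 0, 0]]' --delta_pos '[[0, 0, 0.002], [0, 0, 0], [0, 0, 0], [0, 0, 0], [0, 0, -0.02], [0, 0, -0.03], [0, 0, -0.035], [0, 0, -0.035]]' --hand '[1, 0.4, 0.4, 0.4, 0.4, 0.4, 0.4, 0.4]'

```text
time_s: 6.9
tcp_pos: [450.6, -178.3, 151.3]
eef_rot: [[-1.0, 0.001, -0.001], [0.001, 1.0, 0.0], [0.001, 0.0, -1.0]]
ft_force: [0.8, -0.8, 0.6]
finger_gap: 0.6
```

Request:
carry_out --dr '[[0, 0, 0], [0, 0, 0], [0, 0, 0], [0, 0, 0], [0, 0, 0], [0, 0, 0], [0, 0, 0], [0, 0, 0]]' --delta_pos '[[-0.014, 0.032, 0], [-0.018, 0.04, 0], [-0.018, 0.04, 0], [-0.016, 0.035, 0], [-0.012, 0.025, 0], [-0.0085, 0.018, 0], [0, 0, 0], [0, 0, 0]]' --hand '[0.4, 0.4, 0.4, 0.4, 0.4, 0.4, 0.4, 0.4]'

```text
time_s: 7.7
tcp_pos: [537.6, 11.4, 150.2]
eef_rot: [[-1.0, 0.001, -0.001], [0.001, 1.0, -0.0], [0.001, -0.0, -1.0]]
ft_force: [-0.3, -0.1, -0.2]
finger_gap: 0.602
```

```bash
python3 - <<'E'
from h import *
st(); snap('wrist','w2',scale=1.5); st()
E
```

```text
t 7.7 tcp [537.563  11.392 150.162] f [-0.302 -0.118 -0.184] gap 0.601937177990214
[[-1.     0.001 -0.001]
 [ 0.001  1.    -0.   ]
 [ 0.001 -0.    -1.   ]]
q [-0.117 -0.08   1.903 -0.001  1.32  -1.687]
t 7.75 tcp [537.427  10.936 150.15 ] f [0.067 0.175 0.231] gap 0.6017862561722398
[[-1.     0.002 -0.001]
 [ 0.002  1.    -0.   ]
 [ 0.001 -0.    -1.   ]]
q [-0.118 -0.081  1.903 -0.     1.32  -1.687]
```

View pics/w2.png

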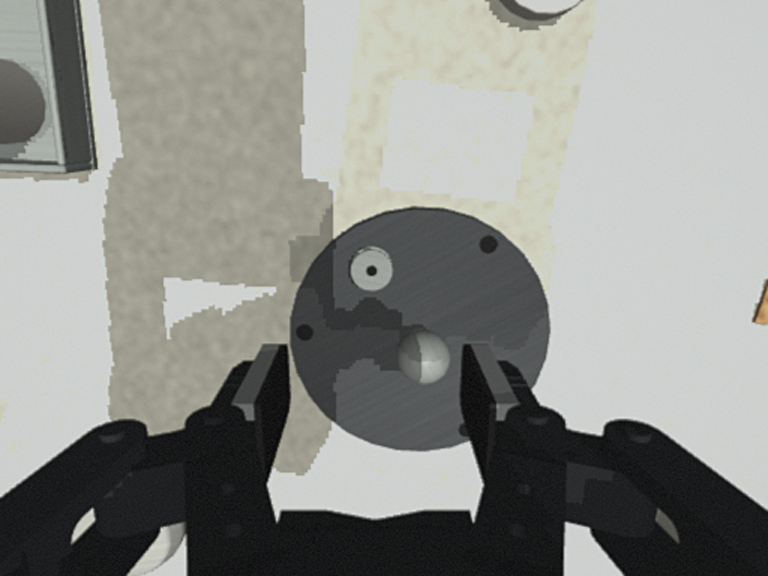

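In the wrist picture the plate centre is at (420,329), the ball at (424,357) and the bobbin at (371,270). The cap is visible in the tray at the left edge.

```bash
python3 - <<'E'
from h import *
from scipy.optimize import least_squares
print(ray('w2',np.array((371.5,270))/1.5,21), ray('w2',np.array((424,357.5))/1.5,34))
# edge fit of plate at z=10
for p in [(290,325),(550,325),(422,207),(420,451)]: print(ray('w2',np.array(p)/1.5,10))
E
```

```text
[539.37653316  10.44700397  21.        ] [583.61690524  38.15167163  34.        ]
[574.7645889  -35.89533259  10.        ]
[574.67105269 111.64955948  10.        ]
[507.65282761  37.25744257  10.        ]
[657.12098425  39.93683934  10.        ]
```

Request:
carry_out --dr '[[0, 0, 0], [0, 0, 0], [0, 0, 0], [0, 0, 0], [0, 0, 0], [0, 0, 0], [0, 0, 0], [0, 0, 0]]' --delta_pos '[[-0.001, 0, 0.02], [0, 0, 0.03], [0, 0, 0.03], [0, 0, 0.02], [0, 0, 0.015], [0, 0, 0.008], [0, 0, 0.004], [0, 0, 0]]' --hand '[0.4, 0.4, 0.4, 0.4, 0.4, 0.4, 0.4, 0.4]'

```text
time_s: 8.55
tcp_pos: [539.0, 11.2, 23.6]
eef_rot: [[-1.0, 0.002, 0.0], [0.002, 1.0, -0.0], [-0.0, -0.0, -1.0]]
ft_force: [-0.2, -0.6, -0.1]
finger_gap: 0.601
```

Request:
carry_out --dr '[[0, 0, 0], [0, 0, 0], [0, 0, 0], [0, 0, 0], [0, 0, 0], [0, 0, 0]]' --delta_pos '[[0, 0, 0], [0, 0, 0], [0, 0, 0], [0, 0, 0], [0, 0, 0], [0, 0, 0]]' --hand '[0.6, 0.8, 1, 1, 1, 1]'

```text
time_s: 9.15
tcp_pos: [539.8, 11.3, 24.6]
eef_rot: [[-1.0, 0.001, 0.002], [0.001, 1.0, -0.0], [-0.002, -0.0, -1.0]]
ft_force: [-1.8, -0.4, 6.5]
finger_gap: 0.231
```

Request:
carry_out --dr '[[0, 0, 0], [0, 0, 0], [0, 0, 0], [0, 0, 0], [0, 0, 0]]' --delta_pos '[[0, 0, -0.015], [0, 0, -0.025], [0, 0, -0.025], [0, 0, -0.025], [0, 0, -0.01]]' --hand '[1, 1, 1, 1, 1]'

```text
time_s: 9.65
tcp_pos: [540.3, 11.3, 126.9]
eef_rot: [[-1.0, 0.001, 0.005], [0.001, 1.0, -0.001], [-0.005, -0.001, -1.0]]
ft_force: [0.1, 0.3, 0.4]
finger_gap: 0.226
```

Request:
carry_out --dr '[[0, 0, 0], [0, 0, 0], [0, 0, 0], [0, 0, 0], [0, 0, 0], [0, 0, 0], [0, 0, 0], [0, 0, 0]]' --delta_pos '[[0.018, -0.025, 0], [0.025, -0.034, 0], [0.025, -0.034, 0], [0.025, -0.034, 0], [0.022, -0.03, 0], [0.014, -0.019, 0], [0.0095, -0.014, 0], [0, 0, 0]]' --hand '[1, 1, 1, 1, 1, 1, 1, 1]'

```text
time_s: 10.45
tcp_pos: [398.8, -179.4, 122.9]
eef_rot: [[-1.0, 0.005, -0.001], [0.005, 1.0, 0.0], [0.001, 0.0, -1.0]]
ft_force: [1.0, 0.2, -0.5]
finger_gap: 0.223
```

Request:
carry_out --dr '[[0, 0, 0], [0, 0, 0], [0, 0, 0], [0, 0, 0], [0, 0, 0], [0, 0, 0], [0, 0, 0], [0, 0, 0]]' --delta_pos '[[0, 0, 0.02], [0, 0, 0.025], [0, 0, 0.025], [0, 0, 0.015], [0, 0, 0.01], [0, 0, 0.006], [0, 0, 0.003], [0, 0, 0]]' --hand '[1, 1, 1, 1, 1, 1, 1, 1]'

```text
time_s: 11.25
tcp_pos: [400.3, -178.4, 19.5]
eef_rot: [[-1.0, 0.001, 0.0], [0.001, 1.0, -0.0], [-0.0, -0.0, -1.0]]
ft_force: [-0.3, 0.8, -0.1]
finger_gap: 0.223
```

Request:
carry_out --dr '[[0, 0, 0], [0, 0, 0], [0, 0, 0], [0, 0, 0], [0, 0, 0], [0, 0, 0], [0, 0, 0], [0, 0, 0]]' --delta_pos '[[0, 0, 0], [0, 0, 0], [0, 0, 0], [0, 0, -0.03], [0, 0, -0.045], [0, 0, -0.045], [0, 0, -0.045], [0, 0, -0.045]]' --hand '[0.5, 0.5, 0.5, 0.5, 0.5, 0.5, 0.5, 0.5]'

```text
time_s: 12.05
tcp_pos: [399.7, -178.2, 231.5]
eef_rot: [[-1.0, 0.001, 0.001], [0.001, 1.0, -0.001], [-0.001, -0.001, -1.0]]
ft_force: [0.9, -0.3, -0.1]
finger_gap: 0.502
```

Request:
carry_out --dr '[[0, 0, 0], [0, 0, 0], [0, 0, 0], [0, 0, 0], [0, 0, 0], [0, 0, 0], [0, 0, 7], [0, 0, 7]]' --delta_pos '[[-0.03, -0.025, -0.01], [-0.035, -0.03, 0], [-0.035, -0.03, 0], [-0.035, -0.03, 0], [-0.025, -0.022, 0], [-0.014, -0.012, 0], [0, 0, 0], [0, 0, 0]]' --hand '[0.3, 0.2, 0, 0, 0, 0, 0, 0]'

```text
time_s: 12.85
tcp_pos: [574.1, -328.1, 239.0]
eef_rot: [[-0.969, 0.248, -0.0], [0.248, 0.969, 0.0], [0.001, 0.0, -1.0]]
ft_force: [-0.1, -0.5, 0.1]
finger_gap: 1.0
```

Request:
carry_out --dr '[[0, 0, 7], [0, 0, 7], [0, 0, 0], [0, 0, 0]]' --delta_pos '[[0, 0, 0], [0, 0, 0], [0, 0, 0], [0, 0, 0]]' --hand '[0, 0, 0, 0]'

```text
time_s: 13.25
tcp_pos: [573.8, -327.7, 239.4]
eef_rot: [[-0.883, 0.469, 0.0], [0.469, 0.883, -0.0], [-0.0, 0.0, -1.0]]
ft_force: [0.2, -1.1, -0.5]
finger_gap: 1.001
```

```bash
python3 - <<'E'
from h import *
st(); snap('wrist','w3',scale=1.5); st()
snap('scene','s3',crop=(220,110,300,180),scale=6)
a=cv2.imread('pics/w3.png'); b=cv2.imread('pics/s3.png'); b=cv2.resize(b,None,fx=.5,fy=.5); a[:b.shape[0],-b.shape[1]:]=b; cv2.imwrite('pics/w3b.png',a)
E
```

```text
t 13.25 tcp [ 573.753 -327.652  239.384] f [ 0.217 -1.081 -0.482] gap 1.0006867459656146
[[-0.883  0.469  0.   ]
 [ 0.469  0.883 -0.   ]
 [-0.     0.    -1.   ]]
q [-0.631  0.137  1.528  0.     1.477 -1.715]
t 13.3 tcp [ 573.746 -327.631  239.377] f [-0.439 -0.362  0.066] gap 1.0005549075489568
[[-0.883  0.469  0.   ]
 [ 0.469  0.883 -0.   ]
 [-0.     0.    -1.   ]]
q [-0.631  0.137  1.528  0.     1.477 -1.714]
```

View pics/w3b.png

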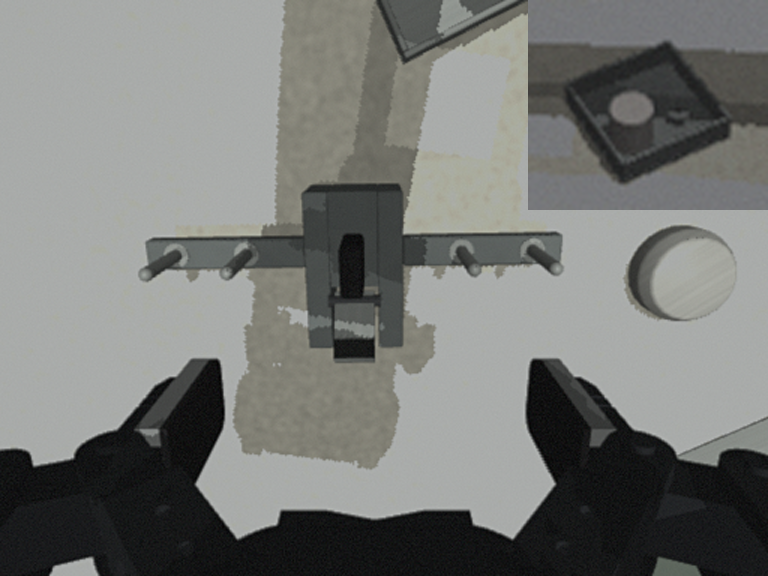

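The cap and bobbin are both in the tray. The pin tips are at (146,274), (230,272), (476,268) and (557,268), which gives me the stand's pose.

```bash
python3 - <<'E'
from h import *
tips=[(146,273),(230,271),(476,268),(557,267)]; ys=[-116,-70,70,116]
P=np.array([ray('w3',np.array(t)/1.5,95)[:2] for t in tips]); print(P)
F=np.array([ray('w3',np.array(t)/1.5,46)[:2] for t in [(178,251),(248,250),(462,246),(531,244)]]); print(F)
for Q in (P,F):
    for sgn in (1,-1):
        y=np.array(ys)*sgn; A=np.polyfit(y,Q,1); print(sgn,A[1],np.hypot(*A[0]),np.degrees(np.arctan2(A[0][1],A[0][0])))
e=np.array([ray('w3',np.array(t)/1.5,46)[:2] for t in [(147,240),(147,268),(562,233),(562,262)]]); print(e.mean(0))
print(ray('w3',np.array((352,234))/1.5,90),ray('w3',np.array((352,295))/1.5,50))
E
```

```text
[[ 520.90605366 -443.53639105]
 [ 541.89341732 -401.36463299]
 [ 604.59227916 -279.08214795]
 [ 625.18627796 -238.90193087]]
[[ 519.85185067 -443.06537348]
 [ 540.58633557 -402.42665627]
 [ 603.26965525 -278.19036322]
 [ 622.98840739 -238.06139333]]
1 [ 573.14450702 -340.72127571] 0.9877262144244009 62.95904019253532
-1 [ 573.14450702 -340.72127571] 0.9877262144244009 -117.04095980746469
1 [ 571.67406222 -340.43594657] 0.9904430489454376 63.275445748958376
-1 [ 571.67406222 -340.43594657] 0.9904430489454376 -116.72455425104162
[ 573.38044231 -341.64883229]
[ 556.08477887 -331.69679228   90.        ] [ 598.19236007 -356.54828639   50.        ]
```

Request:
carry_out --dr '[[0, 0, -1.1], [0, 0, 0], [0, 0, 0], [0, 0, 0], [0, 0, 0], [0, 0, 0], [0, 0, 0], [0, 0, 0]]' --delta_pos '[[-0.0075, -0.012, 0.02], [0, 0, 0.035], [0, 0, 0.035], [0, 0, 0.035], [0, 0, 0.025], [0, 0, 0.015], [0, 0, 0.006], [0, 0, 0.003]]' --hand '[0.3, 0.4, 0.4, 0.4, 0.4, 0.4, 0.4, 0.4]'

```text
time_s: 14.15
tcp_pos: [575.1, -342.0, 65.7]
eef_rot: [[-0.891, 0.453, 0.001], [0.453, 0.891, -0.0], [-0.001, -0.0, -1.0]]
ft_force: [-0.7, 0.6, 0.1]
finger_gap: 0.601
```

Request:
carry_out --dr '[[0, 0, 0], [0, 0, 0], [0, 0, 0], [0, 0, 0], [0, 0, 0], [0, 0, 0], [0, 0, 0], [0, 0, 0]]' --delta_pos '[[0, 0, 0], [0, 0, 0], [0, 0, 0], [0, 0, 0], [0, 0, 0], [0, 0, 0], [0, 0, 0], [0, 0, 0]]' --hand '[0.4, 0.5, 0.6, 0.7, 0.8, 1, 1, 1]' --newtons 110

```text
time_s: 14.95
tcp_pos: [574.8, -342.6, 66.0]
eef_rot: [[-0.891, 0.454, 0.0], [0.454, 0.891, -0.002], [-0.001, -0.001, -1.0]]
ft_force: [-2.1, -3.0, 3.2]
finger_gap: 0.146
```

```bash
python3 - <<'E'
from h import *
st()
E
```

```text
t 14.95 tcp [ 574.811 -342.593   65.998] f [-2.064 -3.034  3.229] gap 0.14603068425840787
[[-0.891  0.454  0.   ]
 [ 0.454  0.891 -0.002]
 [-0.001 -0.001 -1.   ]]
q [-0.648  0.311  1.629 -0.001  1.2   -1.748]
```

Request:
carry_out --dr '[[0, 0, 0], [0, 0, 0], [0, 0, 0], [0, 0, 0], [0, 0, 0], [0, 0, 0]]' --delta_pos '[[0, 0, -0.005], [0, 0, -0.01], [0, 0, -0.02], [0, 0, -0.02], [0, 0, -0.02], [0, 0, -0.005]]' --hand '[1, 1, 1, 1, 1, 1]'

```text
time_s: 15.55
tcp_pos: [575.8, -341.8, 147.7]
eef_rot: [[-0.891, 0.453, 0.003], [0.453, 0.891, -0.001], [-0.003, 0.0, -1.0]]
ft_force: [0.6, 0.3, -5.6]
finger_gap: 0.152
```

Request:
carry_out --dr '[[0, 0, 0], [0, 0, 0], [0, 0, 0], [0, 0, 0], [0, 0, 0], [0, 0, 0], [0, 0, 0], [0, 0, 0]]' --delta_pos '[[0.007, 0.0145, 0], [0.011, 0.023, 0], [0.013, 0.0275, 0], [0.013, 0.0275, 0], [0.013, 0.0275, 0], [0.013, 0.0275, 0], [0.013, 0.0275, 0], [0.013, 0.0275, 0]]' --hand '[1, 1, 1, 1, 1, 1, 1, 1]'

```text
time_s: 16.35
tcp_pos: [579.5, -115.1, 143.1]
eef_rot: [[-0.891, 0.453, -0.003], [0.453, 0.891, 0.002], [0.004, 0.0, -1.0]]
ft_force: [0.0, 0.8, -5.4]
finger_gap: 0.146
```

Request:
carry_out --dr '[[0, 0, 0], [0, 0, 0], [0, 0, 0], [0, 0, 0], [0, 0, 0], [0, 0, 0], [0, 0, 0], [0, 0, 0]]' --delta_pos '[[0.013, 0.0275, 0], [0.013, 0.0275, 0], [0.013, 0.0275, 0], [0.012, 0.026, 0], [0.01, 0.02, 0], [0.006, 0.011, 0], [0, 0, 0], [0, 0, 0]]' --hand '[1, 1, 1, 1, 1, 1, 1, 1]'

```text
time_s: 17.15
tcp_pos: [584.0, 36.8, 144.5]
eef_rot: [[-0.891, 0.453, -0.001], [0.453, 0.891, -0.001], [0.001, -0.001, -1.0]]
ft_force: [0.8, -0.8, -6.2]
finger_gap: 0.151
```

Request:
carry_out --dr '[[0, 0, 0], [0, 0, 0]]' --delta_pos '[[0, 0, 0], [0, 0, 0]]' --hand '[1, 1]'

```text
time_s: 17.35
tcp_pos: [584.6, 36.0, 145.2]
eef_rot: [[-0.891, 0.455, -0.0], [0.455, 0.891, -0.0], [0.0, -0.0, -1.0]]
ft_force: [-0.1, 0.1, -5.3]
finger_gap: 0.151
```

```bash
python3 - <<'E'
from h import *
st(); snap('wrist','w4',scale=1.5); snap('side','d4',crop=(190,110,330,260),scale=4);snap('scene','s4',crop=(190,130,330,270),scale=4)
a=cv2.imread('pics/w4.png')[100:420];b=cv2.imread('pics/d4.png');cc=cv2.imread('pics/s4.png'); 
for n in (b,cc): print(n.shape)
E
```

```text
t 17.35 tcp [584.642  36.01  145.204] f [-0.112  0.077 -5.333] gap 0.1507274529911637
[[-0.891  0.455 -0.   ]
 [ 0.455  0.891 -0.   ]
 [ 0.    -0.    -1.   ]]
q [-0.065  0.039  1.793 -0.     1.309 -1.164]
(600, 560, 3)
(560, 560, 3)
```

View pics/w4.png

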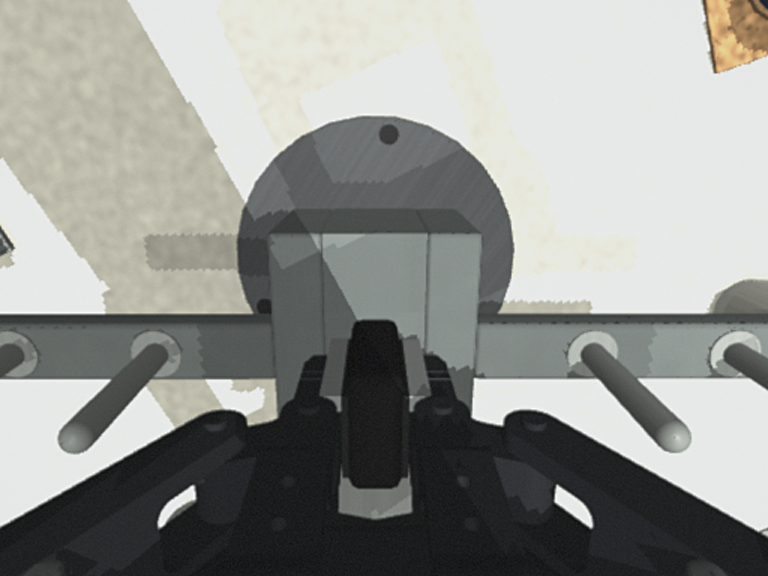

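```bash
cat > fit.py <<'E'
from h import *
from scipy.optimize import least_squares
def rot(a): return np.array([[np.cos(a),-np.sin(a)],[np.sin(a),np.cos(a)]])
E
python3 - <<'E'
from fit import *
f='w4'; zu=79.2
rim=np.array([ray(f,np.array(p)/1.5,10)[:2] for p in [(237,243),(514,243),(376,116),(270,155),(478,155)]])
r=least_squares(lambda p: np.hypot(*(rim-p[:2]).T)-75,[583,38]); print('plate',r.x,r.fun)
obs=[((74,438),(0,-70,96)),((674,438),(0,70,96)),((155,351),(0,-70,46)),((593,351),(0,70,46)),((14,353),(0,-116,46)),((735,353),(0,116,46)),((270,234),(-40,-32,50)),((481,234),(-40,32,50))]
def res(p):
    o=[]
    for uv,X in obs:
        w=[*(p[:2]+rot(p[2])@np.array(X[:2])),p[3]+X[2]]
        o+=list(proj(f,w)*1.5-uv)
    return o
r=least_squares(res,[583,38,np.radians(-27),79],loss='soft_l1'); print('stand',r.x[:2],np.degrees(r.x[2]),r.x[3],np.round(res(r.x),1))
E
```

```text
plate [582.8122036  38.0297474] [-1.00106939 -0.47981189 -1.34123949  1.42070498  0.69897783]
stand [584.90209857  36.64882695] -27.008434719538766 76.57909342614181 [-0.6  2.7  1.1  2.9  5.1  0.2 -4.4  0.4  5.3 -1.9 -5.6 -1.6 -3.1 -0.9
  0.9 -0.8]
```

```bash
python3 - <<'E'
from h import *
b=cv2.imread('pics/d4.png')[:560];cc=cv2.imread('pics/s4.png'); o=np.hstack([b,cc])
o=cv2.resize(o,None,fx=.7,fy=.7); cv2.imwrite('pics/ds4.png',cv2.convertScaleAbs(o,alpha=1.5,beta=15)); print(o.shape)
E
```

```text
(392, 784, 3)
```

View pics/ds4.png

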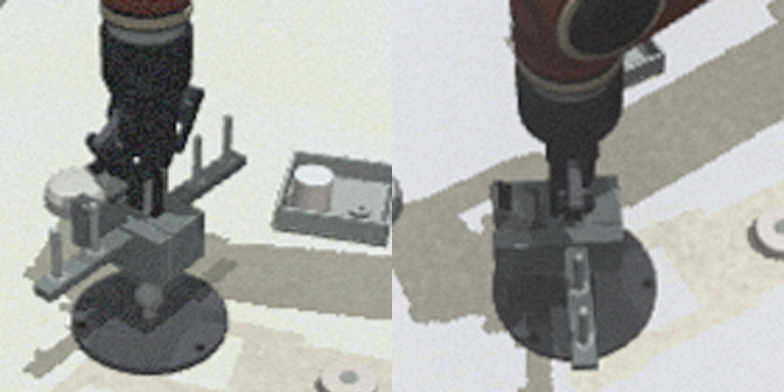

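```bash
python3 - <<'E'
from fit import *
def fit(f,obs,zu,x0,fz=True):
    def res(p):
        o=[]
        for uv,X in obs:
            w=[*(p[:2]+rot(p[2])@np.array(X[:2])),(zu if fz else p[3])+X[2]]
            o+=list(proj(f,w)*1.5-uv)
        return o
    r=least_squares(res,x0); print(f,r.x,np.degrees(r.x[2]),np.round(res(r.x),1))
    return r.x
obs=[((74,438),(0,-70,94.5)),((674,438),(0,70,94.5)),((155,351),(0,-70,46)),((593,351),(0,70,46)),((14,353),(0,-116,46)),((735,353),(0,116,46)),((270,234),(-40,-32,50)),((481,234),(-40,32,50))]
for z in (79.2,): fit('w4',obs,z,[583,38,-.47])
obs3=[((146,273),(0,-116,94.5)),((230,271),(0,-70,94.5)),((476,268),(0,70,94.5)),((557,267),(0,116,94.5)),((178,251),(0,-116,46)),((248,250),(0,-70,46)),((462,246),(0,70,46)),((531,244),(0,116,46)),((303,191),(-40,-32,50)),((402,190),(-40,32,50))]
fit('w3',obs3,0,[572,-341,-.47])
d=np.load('pics/d4.npz')['im']; 
# side view: ball centre & pin tips/feet
u=lambda a: (a[0]/2.8+190, a[1]/2.8+110)
print('ball side',ray('d4',u((148.5,297)),34))
for p,y in [((55,233),70),((92,205),0),((227,118),116),((196,138),70)]: print(ray('d4',u(p),174))
E
```

```text
w4 [ 5.84158902e+02  3.70756716e+01 -4.71608821e-01] -27.021195020302233 [-3.8  2.2  4.6  2.6  1.6  1.1 -0.7  1.4 -0.6 -1.   0.5 -0.6 -4.9 -2.1
  3.  -1.9]
w3 [ 5.72917230e+02 -3.40892342e+02 -4.69468140e-01] -26.89854303566982 [-1.3 -0.3 -3.3  0.4  0.8 -0.7  2.3 -1.1 -1.1  1.7 -0.6  1.5  0.5  1.9
  2.3  2.8 -1.6 -1.7  2.3 -2.5]
ball side [583.38890599  39.92210657  34.        ]
[634.95687133 144.64620254 174.        ]
[616.60166402 100.13620897 174.        ]
[531.87249205 -65.28983028 174.        ]
[553.16047678 -23.674379   174.        ]
```

Request:
carry_out --dr '[[0, 0, 0], [0, 0, 0], [0, 0, 0], [0, 0, 0], [0, 0, 0], [0, 0, 0], [0, 0, 0], [0, 0, 0]]' --delta_pos '[[0.0013, 0.0004, 0.01], [0, 0, 0.012], [0, 0, 0.006], [0, 0, 0.004], [0, 0, 0.003], [0, 0, 0.003], [0, 0, 0.002], [0, 0, 0]]' --hand '[1, 1, 1, 1, 1, 1, 1, 1]'

```text
time_s: 18.3
tcp_pos: [583.6, 37.9, 105.2]
eef_rot: [[-0.891, 0.454, -0.0], [0.454, 0.891, 0.0], [0.0, -0.0, -1.0]]
ft_force: [0.7, 0.3, -5.2]
finger_gap: 0.148
```

Request:
carry_out --dr '[[0, 0, 0], [0, 0, 0], [0, 0, 0], [0, 0, 0], [0, 0, 0], [0, 0, 0]]' --delta_pos '[[0, 0, 0.002], [0, 0, 0.001], [0, 0, 0.001], [0, 0, 0.001], [0, 0, 0], [0, 0, 0]]' --hand '[1, 1, 1, 1, 1, 1]'

```text
time_s: 18.9
tcp_pos: [583.7, 37.9, 100.3]
eef_rot: [[-0.891, 0.454, 0.0], [0.454, 0.891, -0.0], [-0.0, -0.0, -1.0]]
ft_force: [0.0, -0.1, -6.8]
finger_gap: 0.15
```

The ball's equator is inside the socket mouth with no contact force, so I'll keep lowering.

Request:
carry_out --dr '[[0, 0, 0], [0, 0, 0], [0, 0, 0], [0, 0, 0], [0, 0, 0], [0, 0, 0], [0, 0, 0], [0, 0, 0]]' --delta_pos '[[0, 0, 0.003], [0, 0, 0.003], [0, 0, 0.003], [0, 0, 0.003], [0, 0, 0.003], [0, 0, 0.003], [0, 0, 0.002], [0, 0, 0]]' --hand '[1, 1, 1, 1, 1, 1, 1, 1]'

```text
time_s: 19.7
tcp_pos: [583.4, 37.9, 79.8]
eef_rot: [[-0.891, 0.454, -0.001], [0.454, 0.891, 0.0], [0.001, -0.0, -1.0]]
ft_force: [-0.3, -0.2, -6.4]
finger_gap: 0.145
```

Request:
carry_out --dr '[[0, 0, 0], [0, 0, 0], [0, 0, 0], [0, 0, 0], [0, 0, 0], [0, 0, 0]]' --delta_pos '[[0, 0, 0.002], [0, 0, 0.001], [0, 0, 0.001], [0, 0, 0], [0, 0, 0], [0, 0, 0]]' --hand '[1, 1, 1, 1, 1, 1]'

```text
time_s: 20.3
tcp_pos: [583.7, 37.9, 76.4]
eef_rot: [[-0.891, 0.454, 0.0], [0.454, 0.891, -0.0], [-0.0, 0.0, -1.0]]
ft_force: [-0.1, 1.4, -5.8]
finger_gap: 0.148
```

Request:
carry_out --dr '[[0, 0, 0], [0, 0, 0], [0, 0, 0], [0, 0, 0]]' --delta_pos '[[0, 0, 0.001], [0, 0, 0.001], [0, 0, 0], [0, 0, 0]]' --hand '[1, 1, 1, 1]'

```text
time_s: 20.7
tcp_pos: [584.0, 37.9, 75.9]
eef_rot: [[-0.891, 0.454, 0.0], [0.454, 0.891, -0.0], [-0.0, -0.0, -1.0]]
ft_force: [-4.7, 0.3, 3.1]
finger_gap: 0.149
```

Request:
carry_out --dr '[[0, 0, 0], [0, 0, 0], [0, 0, 0], [0, 0, 0], [0, 0, 0], [0, 0, 0], [0, 0, 0], [0, 0, 0]]' --delta_pos '[[0, 0, 0], [0, 0, 0], [0, 0, 0], [0, 0, 0], [0, 0, -0.01], [0, 0, -0.02], [0, 0, -0.025], [0, 0, -0.01]]' --hand '[0.7, 0.6, 0.5, 0.5, 0.5, 0.5, 0.5, 0.5]'

```text
time_s: 21.5
tcp_pos: [585.4, 37.8, 142.9]
eef_rot: [[-0.891, 0.454, 0.005], [0.454, 0.891, -0.0], [-0.005, 0.002, -1.0]]
ft_force: [0.2, 0.5, 0.7]
finger_gap: 0.501
```

Request:
carry_out --dr '[[0, 0, 0], [0, 0, 0], [0, 0, 0], [0, 0, 0], [0, 0, 0], [0, 0, 0], [0, 0, 0]]' --delta_pos '[[-0.015, 0, 0], [-0.02, 0, 0], [-0.014, 0, 0], [-0.007, 0, 0], [0, 0, 0], [0, 0, 0], [0, 0, 0]]' --hand '[0.6, 0.8, 1, 1, 1, 1, 1]'

```text
time_s: 22.2
tcp_pos: [633.0, 12.9, 139.1]
eef_rot: [[-0.891, 0.453, -0.001], [0.453, 0.891, 0.0], [0.001, -0.0, -1.0]]
ft_force: [0.4, 0.1, 0.6]
finger_gap: 0.003
```

```bash
python3 - <<'E'
from h import *
st(); snap('wrist','w5',scale=1.5); snap('side','d5',crop=(190,150,330,255),scale=5.5)
E
```

```text
t 22.2 tcp [632.992  12.872 139.116] f [0.407 0.078 0.59 ] gap 0.003234034248437666
[[-0.891  0.453 -0.001]
 [ 0.453  0.891  0.   ]
 [ 0.001 -0.    -1.   ]]
q [-0.097  0.154  1.682  0.     1.307 -1.197]
```

View pics/d5.png

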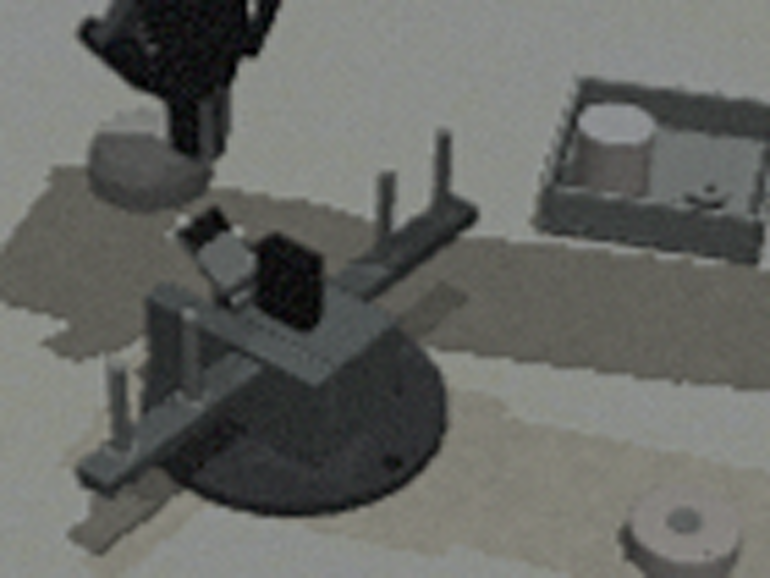

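The stand sits flat on the plate and the lever is still raised. Now I'll press it.

Request:
carry_out --dr '[[0, 0, 0], [0, 0, 0], [0, 0, 0], [0, 0, 0], [0, 0, 0], [0, 0, 0], [0, 0, 0], [0, 0, 0]]' --delta_pos '[[0, 0, 0.015], [0, 0, 0.015], [0, 0, 0.006], [0, 0, 0.004], [-0.001, 0, 0.004], [-0.001, 0, 0.004], [-0.001, 0, 0.004], [-0.001, 0, 0.003]]' --hand '[1, 1, 1, 1, 1, 1, 1, 1]'

```text
time_s: 23.1
tcp_pos: [638.1, 10.5, 84.8]
eef_rot: [[-0.891, 0.454, 0.002], [0.454, 0.891, -0.0], [-0.002, 0.001, -1.0]]
ft_force: [1.4, -3.0, 4.1]
finger_gap: -0.002
```

Request:
carry_out --dr '[[0, 0, 0], [0, 0, 0], [0, 0, 0], [0, 0, 0]]' --delta_pos '[[0, 0, 0.002], [0, 0, 0.001], [0, 0, 0], [0, 0, 0]]' --hand '[1, 1, 1, 1]'

```text
time_s: 23.5
tcp_pos: [636.7, 11.2, 80.9]
eef_rot: [[-0.891, 0.454, -0.001], [0.454, 0.891, 0.001], [0.001, 0.0, -1.0]]
ft_force: [1.8, 0.1, 3.2]
finger_gap: -0.0
```

Keep pressing in small steps until the force rises firmly.

Request:
carry_out --dr '[[0, 0, 0], [0, 0, 0], [0, 0, 0], [0, 0, 0]]' --delta_pos '[[0, 0, 0.001], [0, 0, 0], [0, 0, 0.001], [0, 0, 0]]' --hand '[1, 1, 1, 1]'

```text
time_s: 23.9
tcp_pos: [636.9, 11.1, 79.1]
eef_rot: [[-0.891, 0.454, -0.0], [0.454, 0.891, 0.001], [0.001, 0.0, -1.0]]
ft_force: [0.7, 1.0, 3.7]
finger_gap: -0.003
```

Request:
carry_out --dr '[[0, 0, 0], [0, 0, 0], [0, 0, 0], [0, 0, 0]]' --delta_pos '[[0, 0, 0.001], [0, 0, 0], [0, 0, 0], [0, 0, 0]]' --hand '[1, 1, 1, 1]'

```text
time_s: 24.3
tcp_pos: [637.0, 11.0, 78.9]
eef_rot: [[-0.891, 0.454, -0.001], [0.454, 0.891, 0.001], [0.001, 0.0, -1.0]]
ft_force: [-0.7, 1.5, 7.4]
finger_gap: -0.001
```

Request:
carry_out --dr '[[0, 0, 0], [0, 0, 0], [0, 0, 0], [0, 0, 0]]' --delta_pos '[[0, 0, 0.001], [0, 0, 0], [0, 0, 0.001], [0, 0, 0]]' --hand '[1, 1, 1, 1]'

```text
time_s: 24.7
tcp_pos: [637.1, 11.0, 78.7]
eef_rot: [[-0.891, 0.454, -0.001], [0.454, 0.891, 0.001], [0.001, -0.0, -1.0]]
ft_force: [-6.3, 3.4, 14.9]
finger_gap: -0.004
```

Request:
carry_out --dr '[[0, 0, 0], [0, 0, 0], [0, 0, 0], [0, 0, 0]]' --delta_pos '[[0, 0, 0.001], [0, 0, 0], [0, 0, 0.001], [0, 0, 0]]' --hand '[1, 1, 1, 1]'

```text
time_s: 25.1
tcp_pos: [637.7, 10.9, 78.6]
eef_rot: [[-0.891, 0.453, -0.0], [0.453, 0.891, 0.0], [0.0, -0.0, -1.0]]
ft_force: [-8.0, 1.8, 21.7]
finger_gap: 0.002
```

Request:
carry_out --dr '[[0, 0, 0], [0, 0, 0], [0, 0, 0], [0, 0, 0], [0, 0, 0], [0, 0, 8.2], [0, 0, 8.2], [0, 0, 8.2]]' --delta_pos '[[0, 0, -0.01], [0, 0, -0.035], [0, 0, -0.045], [0, 0, -0.045], [0, 0, -0.03], [0, 0, 0], [0, 0, 0], [0, 0, 0]]' --hand '[1, 1, 1, 0.5, 0.3, 0.3, 0.3, 0.3]' --newtons 30

```text
time_s: 25.9
tcp_pos: [636.3, 10.6, 238.2]
eef_rot: [[-0.617, 0.787, -0.002], [0.787, 0.617, -0.0], [0.001, -0.002, -1.0]]
ft_force: [0.0, 0.2, 0.1]
finger_gap: 0.698
```

Request:
carry_out --dr '[[0, 0, 8.2], [0, 0, 8.2], [0, 0, 8.2], [0, 0, 8.2], [0, 0, 8.2], [0, 0, 8.2], [0, 0, 8.2], [0, 0, 8.0]]' --delta_pos '[[0, 0, 0], [0, 0, 0], [0, 0, 0], [0, 0, 0], [0, 0, 0], [0, 0, 0], [0, 0, 0], [0, 0, 0]]' --hand '[0.3, 0.3, 0.3, 0.3, 0.3, 0.3, 0.3, 0.3]'

```text
time_s: 26.7
tcp_pos: [636.2, 10.6, 237.6]
eef_rot: [[0.459, 0.888, -0.003], [0.888, -0.459, -0.0], [-0.002, -0.003, -1.0]]
ft_force: [0.1, -0.4, -0.1]
finger_gap: 0.699
```

```bash
python3 - <<'E'
from h import *
st(); snap('side','d6',crop=(160,150,330,360),scale=3.5); snap('scene','s6')
E
```

```text
t 26.7 tcp [636.151  10.561 237.607] f [ 0.073 -0.413 -0.141] gap 0.6989500557647177
[[ 0.459  0.888 -0.003]
 [ 0.888 -0.459 -0.   ]
 [-0.002 -0.003 -1.   ]]
q [-0.1    0.084  1.588 -0.     1.473  0.377]
```

View pics/d6.png

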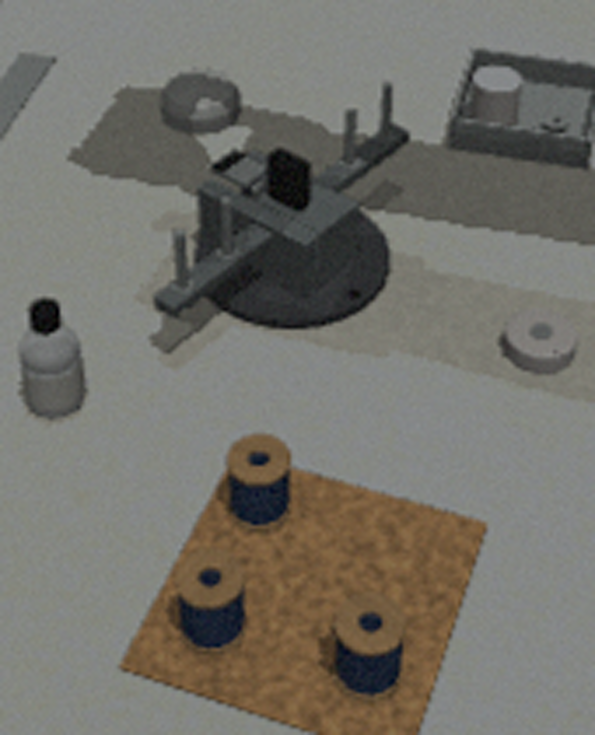

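The lever is now level, i.e. down, and the spools are undisturbed. I'll hover over the mat.

Request:
carry_out --dr '[[0, 0, 0], [0, 0, 0], [0, 0, 0], [0, 0, 0], [0, 0, 0], [0, 0, 0], [0, 0, 0], [0, 0, 0]]' --delta_pos '[[0.018, -0.0253, 0], [0.0251, -0.0354, 0], [0.0251, -0.0354, 0], [0.0251, -0.0354, 0], [0.0251, -0.0354, 0], [0.0251, -0.0354, 0], [0.0201, -0.0282, 0], [0.015, -0.0205, 0]]' --hand '[0.3, 0.3, 0.3, 0.3, 0.3, 0.3, 0.3, 0.3]'

```text
time_s: 27.6
tcp_pos: [492.7, 285.3, 238.5]
eef_rot: [[0.449, 0.893, -0.002], [0.893, -0.449, -0.001], [-0.001, -0.001, -1.0]]
ft_force: [-0.9, 0.3, -0.7]
finger_gap: 0.704
```

Request:
carry_out --dr '[[0, 0, 0], [0, 0, 0], [0, 0, 0]]' --delta_pos '[[0, 0, 0], [0, 0, 0], [0, 0, 0]]' --hand '[0.3, 0.3, 0.3]'

```text
time_s: 27.9
tcp_pos: [494.7, 282.9, 238.9]
eef_rot: [[0.453, 0.891, -0.001], [0.891, -0.453, -0.001], [-0.001, -0.0, -1.0]]
ft_force: [0.1, 0.1, -0.8]
finger_gap: 0.701
```

```bash
python3 - <<'E'
from h import *
st(); snap('wrist','w7')
for c in [(549.5,274),(462,375.5),(554,366)]: print(proj('w7',[*c,49])*1.5)
E
```

```text
t 27.9 tcp [494.712 282.883 238.874] f [ 0.095  0.077 -0.78 ] gap 0.7008095383398236
[[ 0.453  0.891 -0.001]
 [ 0.891 -0.453 -0.001]
 [-0.001 -0.    -1.   ]]
q [ 0.389 -0.075  1.746 -0.001  1.472  0.86 ]
[458.366 217.129]
[257.261 133.5  ]
[400.768  74.896]
```

View pics/w7.png

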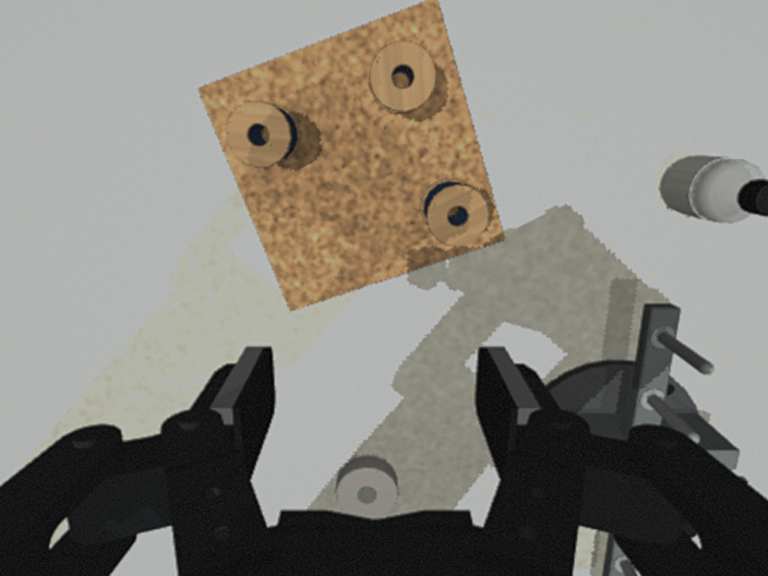

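```bash
python3 - <<'E'
from h import *
for p in [(458,214),(261,133),(402.5,76)]: print(ray('w7',np.array(p)/1.5,49)[:2])
print('pin3 tip',ray('w7',np.array((709,367))/1.5,105)[:2],'foot',ray('w7',np.array((659,337))/1.5,56)[:2])
u=lambda a: (a[0]/3.5+160, a[1]/3.5+150)
for p in [(179,233),(226,200),(350,112),(387,86)]: print(ray('d6',u(p),105)[:2])
E
```

```text
[550.11365469 275.91930488]
[464.165811   374.72825744]
[554.64039765 364.99568345]
pin3 tip [637.17383082 143.94831673] foot [634.41949892 142.74397065]
[635.74781366 142.6521347 ]
[614.49534597 101.21555341]
[551.70068543 -22.9065699 ]
[530.62335477 -64.08787797]
```

Spool tops A, B and C are at (458,214), (261,133) and (402,76). The spool and pin positions agree across the cameras to 1–2 mm. Picking spool A first.

Request:
carry_out --dr '[[0, 0, 0], [0, 0, 0], [0, 0, 0], [0, 0, 0], [0, 0, 0], [0, 0, 0], [0, 0, 0], [0, 0, 0]]' --delta_pos '[[0.008, 0.022, 0], [0.008, 0.022, 0.02], [0.0025, 0.0085, 0.04], [0, 0, 0.045], [0, 0, 0.045], [0, 0, 0.03], [0, 0, 0.018], [0, 0, 0.01]]' --hand '[0.2, 0.2, 0.2, 0.2, 0.2, 0.2, 0.2, 0.2]'

```text
time_s: 28.75
tcp_pos: [548.7, 274.7, 28.5]
eef_rot: [[0.455, 0.891, -0.004], [0.891, -0.455, -0.002], [-0.003, -0.003, -1.0]]
ft_force: [-0.0, 0.1, -0.2]
finger_gap: 0.803
```

Request:
carry_out --dr '[[0, 0, 0], [0, 0, 0], [0, 0, 0], [0, 0, 0], [0, 0, 0], [0, 0, 0], [0, 0, 0], [0, 0, 0]]' --delta_pos '[[0, 0, 0.006], [0, 0, 0.002], [0, 0, 0], [0, 0, 0], [0, 0, 0], [0, 0, 0], [0, 0, 0], [0, 0, 0]]' --hand '[0.2, 0.2, 0.3, 0.4, 0.6, 0.8, 0.8, 0.8]' --newtons 40

```text
time_s: 29.55
tcp_pos: [550.7, 276.9, 24.8]
eef_rot: [[0.454, 0.891, 0.002], [0.891, -0.454, 0.001], [0.002, 0.002, -1.0]]
ft_force: [-1.2, 0.6, 5.6]
finger_gap: 0.462
```

Request:
carry_out --dr '[[0, 0, 0], [0, 0, 0], [0, 0, 0], [0, 0, 0], [0, 0, 0], [0, 0, 0], [0, 0, 0], [0, 0, 0]]' --delta_pos '[[0, 0, -0.01], [0, 0, -0.025], [0, 0, -0.03], [0, 0, -0.03], [0, 0, -0.02], [-0.01, 0.0108, -0.006], [-0.018, 0.0195, 0], [-0.024, 0.026, 0]]' --hand '[0.8, 0.8, 0.8, 0.8, 0.8, 0.8, 0.8, 0.8]'

```text
time_s: 30.35
tcp_pos: [575.7, 203.7, 143.5]
eef_rot: [[0.452, 0.892, -0.001], [0.892, -0.452, -0.0], [-0.001, -0.001, -1.0]]
ft_force: [0.2, -0.2, -0.5]
finger_gap: 0.463
```

Request:
carry_out --dr '[[0, 0, 0], [0, 0, 0], [0, 0, 0], [0, 0, 0], [0, 0, 0], [0, 0, 0], [0, 0, 0], [0, 0, 0]]' --delta_pos '[[-0.024, 0.026, 0], [-0.022, 0.0235, 0], [-0.016, 0.0175, 0], [-0.0088, 0.0095, 0], [-0.004, 0.0043, 0], [0, 0, 0], [0, 0, 0], [0, 0, 0]]' --hand '[0.8, 0.8, 0.8, 0.8, 0.8, 0.8, 0.8, 0.8]'

```text
time_s: 31.15
tcp_pos: [614.0, 102.2, 144.2]
eef_rot: [[0.452, 0.892, -0.0], [0.892, -0.452, 0.0], [0.0, -0.0, -1.0]]
ft_force: [-0.7, 0.4, 0.2]
finger_gap: 0.46
```

```bash
python3 - <<'E'
from h import *
st(); snap('wrist','w8'); snap('side','d8',crop=(180,110,300,250),scale=4); snap('scene','s8',crop=(200,120,320,260),scale=4)
a=cv2.imread('pics/w8.png')[150:,100:668];a=cv2.resize(a,None,fx=.75,fy=.75)
b=cv2.imread('pics/d8.png');c=cv2.imread('pics/s8.png')
b=cv2.resize(np.hstack([b,c]),None,fx=.5,fy=.5)
print(a.shape,b.shape)
o=np.zeros((a.shape[0]+b.shape[0],max(a.shape[1],b.shape[1]),3),np.uint8);o[:a.shape[0],:a.shape[1]]=a;o[a.shape[0]:,:b.shape[1]]=cv2.convertScaleAbs(b,alpha=1.5,beta=10)
cv2.imwrite('pics/w8b.png',o)
E
```

```text
t 31.15 tcp [613.966 102.2   144.199] f [-0.703  0.353  0.218] gap 0.4604436639065179
[[ 0.452  0.892 -0.   ]
 [ 0.892 -0.452  0.   ]
 [ 0.    -0.    -1.   ]]
q [0.045 0.124 1.705 0.    1.313 0.515]
(320, 426, 3) (280, 480, 3)
```

View pics/w8b.png

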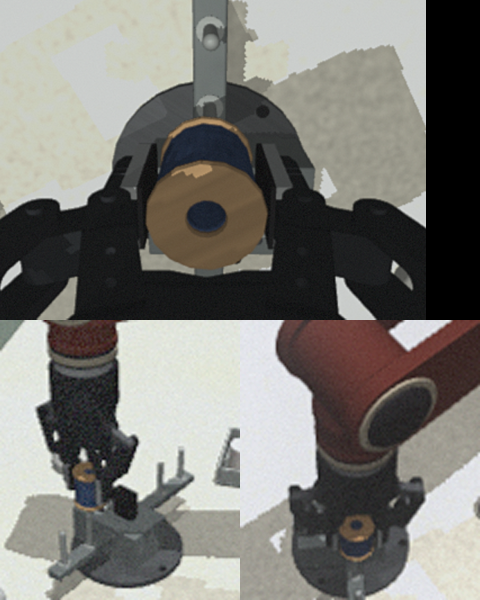

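```bash
python3 - <<'E'
from fit import *
u=lambda a: (np.array(a)/.75+[100,150])/1.5
sp=ray('w8',u((207,214)),168.4)[:2]
print('bore top',sp, 'outer', [ray('w8',u(p),168.4)[:2] for p in [(146,212),(268,212)]])
p2=ray('w8',u((209,104)),56)[:2]; p3=ray('w8',u((210,26)),56)[:2]; t3=ray('w8',u((211,43)),104)[:2]
print(p2,p3,t3)
s=monitor.state(); R=np.array(s['eef_rot']); T=np.array(s['tcp_pos'])
print('spool-tcp tool', R[:2,:2].T@(sp-T[:2]),'pin2-tcp', R[:2,:2].T@(p2-T[:2]),'from p3', R[:2,:2].T@(p3-T[:2]),R[:2,:2].T@(t3-T[:2]))
print('assumed pin2', R[:2,:2].T@(np.array([614.8,100.7])-T[:2]))
# expected image positions
for X in ([614.8,100.7,56],[636,141.7,56],[636,141.7,106]): print((proj('w8',X)*1.5-[100,150])*.75)
E
```

```text
bore top [614.46859593 102.09069718] outer [array([597.4610509 , 111.48840502]), array([632.12275969,  93.99553859])]
[616.30599173 102.75766334] [637.6085039  143.84354598] [636.47725026 141.53113107]
spool-tcp tool [0.23744994 0.25905369] pin2-tcp [1.66381013 1.59560289] from p3 [47.94217301  1.99545683] [45.36815602  2.03332468]
assumed pin2 [-0.85265191  1.18401058]
[208.30035423 107.99320798]
[209.16296397  30.69266369]
[209.91647745  43.80963863]
```

Request:
carry_out --dr '[[0, 0, 0], [0, 0, 0], [0, 0, 0], [0, 0, 0], [0, 0, 0], [0, 0, 0]]' --delta_pos '[[0, 0.0013, 0.005], [0, 0, 0.006], [0, 0, 0.005], [0, 0, 0.005], [0, 0, 0.004], [0, 0, 0]]' --hand '[0.8, 0.8, 0.8, 0.8, 0.8, 0.8]'

```text
time_s: 31.9
tcp_pos: [615.1, 100.7, 118.3]
eef_rot: [[0.454, 0.891, -0.001], [0.891, -0.454, 0.0], [-0.0, -0.001, -1.0]]
ft_force: [-0.2, 0.5, -0.8]
finger_gap: 0.459
```

Request:
carry_out --dr '[[0, 0, 0], [0, 0, 0], [0, 0, 0], [0, 0, 0], [0, 0, 0], [0, 0, 0], [0, 0, 0], [0, 0, 0]]' --delta_pos '[[0, 0, 0.008], [0, 0, 0.01], [0, 0, 0.009], [0, 0, 0.007], [0, 0, 0.004], [0, 0, 0.001], [0, 0, 0.001], [0, 0, 0]]' --hand '[0.8, 0.8, 0.8, 0.8, 0.8, 0.8, 0.8, 0.8]'

```text
time_s: 32.7
tcp_pos: [615.5, 100.5, 79.3]
eef_rot: [[0.454, 0.891, -0.0], [0.891, -0.454, -0.0], [-0.0, 0.0, -1.0]]
ft_force: [0.7, 0.6, -0.4]
finger_gap: 0.457
```

Request:
carry_out --dr '[[0, 0, 0], [0, 0, 0], [0, 0, 0], [0, 0, 0]]' --delta_pos '[[0, 0, 0.001], [0, 0, 0], [0, 0, 0], [0, 0, 0]]' --hand '[0.8, 0.8, 0.8, 0.8]'

```text
time_s: 33.1
tcp_pos: [615.5, 100.6, 78.4]
eef_rot: [[0.454, 0.891, 0.0], [0.891, -0.454, -0.0], [-0.0, 0.0, -1.0]]
ft_force: [-0.2, -0.5, -0.9]
finger_gap: 0.463
```

Request:
carry_out --dr '[[0, 0, 0], [0, 0, 0], [0, 0, 0], [0, 0, 0]]' --delta_pos '[[0, 0, 0.001], [0, 0, 0], [0, 0, 0.001], [0, 0, 0]]' --hand '[0.8, 0.8, 0.8, 0.8]'

```text
time_s: 33.5
tcp_pos: [615.9, 100.9, 77.5]
eef_rot: [[0.454, 0.891, 0.001], [0.891, -0.454, 0.0], [0.001, 0.0, -1.0]]
ft_force: [-1.9, 1.1, 5.6]
finger_gap: 0.46
```

Seated: contact at TCP z = 77.5, so the spool's underside is at about 56. I'll release it and go to spool C.

Request:
carry_out --dr '[[0, 0, 0], [0, 0, 0], [0, 0, 0], [0, 0, 0], [0, 0, 0], [0, 0, 0], [0, 0, 0], [0, 0, 0]]' --delta_pos '[[0, 0, 0], [0, 0, 0], [0, 0, 0], [0, 0, -0.015], [0, 0, -0.025], [0, 0, -0.03], [0, 0, -0.03], [0, 0, -0.01]]' --hand '[0.4, 0.3, 0.2, 0.2, 0.2, 0.2, 0.2, 0.2]'

```text
time_s: 34.3
tcp_pos: [617.7, 100.7, 191.7]
eef_rot: [[0.454, 0.891, 0.008], [0.891, -0.454, 0.0], [0.004, 0.007, -1.0]]
ft_force: [0.1, 0.1, 1.1]
finger_gap: 0.8
```

Request:
carry_out --dr '[[0, 0, 0], [0, 0, 0], [0, 0, 0], [0, 0, 0], [0, 0, 0], [0, 0, 0], [0, 0, 0], [0, 0, 0]]' --delta_pos '[[0.022, -0.0185, 0], [0.034, -0.0285, 0], [0.034, -0.0285, 0], [0.034, -0.0285, 0], [0.034, -0.0285, 0], [0.025, -0.021, 0], [0.016, -0.0135, 0], [0.009, -0.0075, 0]]' --hand '[0.2, 0.2, 0.2, 0.2, 0.2, 0.2, 0.2, 0.2]'

```text
time_s: 35.1
tcp_pos: [553.3, 366.8, 185.6]
eef_rot: [[0.452, 0.892, -0.001], [0.892, -0.452, -0.0], [-0.001, -0.001, -1.0]]
ft_force: [-0.0, -1.7, 0.5]
finger_gap: 0.801
```

Request:
carry_out --dr '[[0, 0, 0], [0, 0, 0], [0, 0, 0]]' --delta_pos '[[0, 0, 0], [0, 0, 0], [0, 0, 0]]' --hand '[0.2, 0.2, 0.2]'

```text
time_s: 35.4
tcp_pos: [554.8, 363.9, 186.2]
eef_rot: [[0.455, 0.891, -0.0], [0.891, -0.455, -0.001], [-0.001, 0.0, -1.0]]
ft_force: [0.6, 1.3, -0.9]
finger_gap: 0.8
```

```bash
python3 - <<'E'
from h import *
st(); snap('wrist','w9'); snap('side','d9',crop=(180,110,300,250),scale=2.2)
a=cv2.imread('pics/w9.png');b=cv2.convertScaleAbs(cv2.imread('pics/d9.png'),alpha=1.5,beta=10); a[:b.shape[0],-b.shape[1]:]=b; cv2.imwrite('pics/w9b.png',a)
for c in [(464,375),(554.6,365.3)]: print(proj('w9',[*c,49])*1.5)
E
```

```text
t 35.4 tcp [554.765 363.929 186.161] f [ 0.629  1.305 -0.871] gap 0.800299169540335
[[ 0.455  0.891 -0.   ]
 [ 0.891 -0.455 -0.001]
 [-0.001  0.    -1.   ]]
q [ 0.469  0.18   1.57  -0.     1.392  0.941]
[221.06  318.375]
[373.183 262.201]
```

View pics/w9b.png

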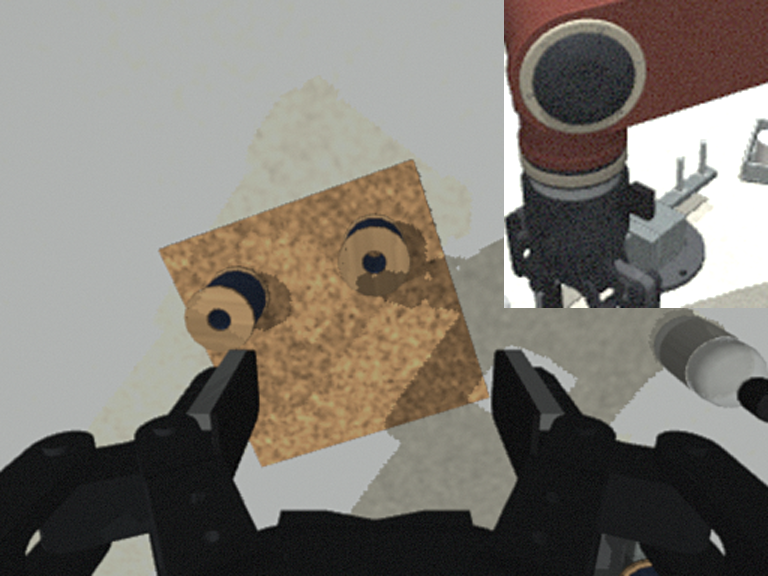

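Spools C (374,261) and B (220,319) are where predicted. Picking C.

Request:
carry_out --dr '[[0, 0, 0], [0, 0, 0], [0, 0, 0], [0, 0, 0], [0, 0, 0], [0, 0, 0], [0, 0, 0], [0, 0, 0]]' --delta_pos '[[0.001, 0, 0.02], [0, 0, 0.035], [0, 0, 0.035], [0, 0, 0.03], [0, 0, 0.02], [0, 0, 0.013], [0, 0, 0.006], [0, 0, 0.002]]' --hand '[0.2, 0.2, 0.2, 0.2, 0.2, 0.2, 0.2, 0.2]'

```text
time_s: 36.3
tcp_pos: [555.1, 365.8, 25.3]
eef_rot: [[0.454, 0.891, 0.0], [0.891, -0.454, 0.0], [0.0, 0.0, -1.0]]
ft_force: [-0.3, 0.3, -0.8]
finger_gap: 0.802
```

Request:
carry_out --dr '[[0, 0, 0], [0, 0, 0], [0, 0, 0], [0, 0, 0], [0, 0, 0], [0, 0, 0], [0, 0, 0], [0, 0, 0]]' --delta_pos '[[0, 0, 0], [0, 0, 0], [0, 0, 0], [0, 0, 0], [0, 0, 0], [0, 0, 0], [0, 0, 0], [0, 0, 0]]' --hand '[0.2, 0.3, 0.4, 0.6, 0.8, 0.8, 0.8, 0.8]'

```text
time_s: 37.1
tcp_pos: [555.5, 366.4, 26.4]
eef_rot: [[0.454, 0.891, 0.002], [0.891, -0.454, 0.001], [0.001, 0.001, -1.0]]
ft_force: [-0.9, 0.1, 5.0]
finger_gap: 0.457
```

Request:
carry_out --dr '[[0, 0, 0], [0, 0, 0], [0, 0, 0], [0, 0, 0], [0, 0, 0], [0, 0, 0]]' --delta_pos '[[0, 0, -0.01], [0, 0, -0.025], [0, 0, -0.03], [0, 0, -0.03], [0, 0, -0.018], [0, 0, -0.007]]' --hand '[0.8, 0.8, 0.8, 0.8, 0.8, 0.8]'

```text
time_s: 37.7
tcp_pos: [555.7, 366.5, 147.9]
eef_rot: [[0.454, 0.891, 0.003], [0.891, -0.454, 0.002], [0.003, 0.002, -1.0]]
ft_force: [0.5, -0.4, -1.3]
finger_gap: 0.455
```

Request:
carry_out --dr '[[0, 0, 0], [0, 0, 0], [0, 0, 0], [0, 0, 0], [0, 0, 0], [0, 0, 0], [0, 0, 0], [0, 0, 0]]' --delta_pos '[[-0.014, 0.015, 0], [-0.026, 0.0275, 0], [-0.03, 0.032, 0], [-0.03, 0.032, 0], [-0.026, 0.0275, 0], [-0.018, 0.019, 0], [-0.012, 0.013, 0], [-0.0073, 0.0077, 0]]' --hand '[0.8, 0.8, 0.8, 0.8, 0.8, 0.8, 0.8, 0.8]'

```text
time_s: 38.5
tcp_pos: [635.2, 140.5, 144.0]
eef_rot: [[0.455, 0.891, -0.002], [0.891, -0.455, -0.0], [-0.001, -0.002, -1.0]]
ft_force: [0.2, 0.4, -0.8]
finger_gap: 0.452
```

Request:
carry_out --dr '[[0, 0, 0], [0, 0, 0], [0, 0, 0], [0, 0, 0]]' --delta_pos '[[0, 0, 0], [0, 0, 0], [0, 0, 0], [0, 0, 0]]' --hand '[0.8, 0.8, 0.8, 0.8]'

```text
time_s: 38.9
tcp_pos: [635.2, 142.8, 145.3]
eef_rot: [[0.452, 0.892, -0.0], [0.892, -0.452, 0.0], [0.0, -0.0, -1.0]]
ft_force: [0.5, 0.3, -0.7]
finger_gap: 0.456
```

```bash
python3 - <<'E'
from h import *
s=st(); snap('wrist','w10')
R=np.array(s['eef_rot']);T=np.array(s['tcp_pos']); print('need',R[:2,:2].T@(np.array([636.1,141.9])-T[:2]))
# compare spool top image with w8 (good placement): expected top centre & template match
a=np.load('pics/w8.npz')['im']; b=np.load('pics/w10.npz')['im']
tpl=cv2.cvtColor(a[255:330,190:310],cv2.COLOR_RGB2GRAY); g=cv2.cvtColor(b,cv2.COLOR_RGB2GRAY)
m=cv2.matchTemplate(g[200:384,130:380],tpl,cv2.TM_CCOEFF_NORMED); _,v,_,l=cv2.minMaxLoc(m); print(v,l[0]+130-190,l[1]+200-255)
E
```

```text
t 38.9 tcp [635.169 142.777 145.28 ] f [ 0.471  0.27  -0.691] gap 0.45554548025735114
[[ 0.452  0.892 -0.   ]
 [ 0.892 -0.452  0.   ]
 [ 0.    -0.    -1.   ]]
q [0.107 0.187 1.633 0.    1.322 0.576]
need [-0.361  1.227]
0.8074025511741638 0 -4
```

```bash
python3 - <<'E'
from h import *
A=[]
for f in ('w8','w10'):
    im=np.load(f'pics/{f}.npz')['im'][225:340,180:320,::-1]
    A.append(cv2.resize(im,None,fx=2.8,fy=2.8,interpolation=3))
cv2.imwrite('pics/cmp.png',np.hstack(A)); print(A[0].shape)
E
```

```text
(322, 392, 3)
```

View pics/cmp.png

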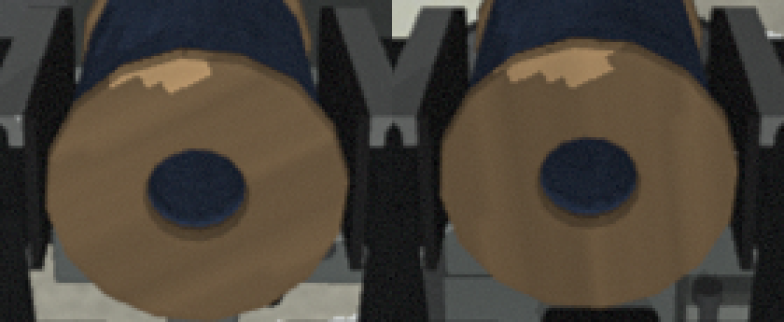

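The bore centre is at (197,188) for spool A and (196,176) for spool C, in crop pixels.

```bash
python3 - <<'E'
from h import *
for f,uv,z,T in (('w8',(197,187),168.4,(613.966,102.2)),('w10',(196,175),167.9,(635.169,142.777))):
    R=np.array([[.452,.892],[.892,-.452]])
    p=ray(f,np.array(uv)/2.8+[180,225],z)[:2]; print(R.T@(p-np.array(T)))
E
```

```text
[-0.5119232   0.38751627]
[0.2278262  0.26328327]
```

Request:
carry_out --dr '[[0, 0, 0], [0, 0, 0], [0, 0, 0], [0, 0, 0], [0, 0, 0], [0, 0, 0]]' --delta_pos '[[-0.001, 0.0012, 0.005], [0, 0, 0.006], [0, 0, 0.005], [0, 0, 0.005], [0, 0, 0.004], [0, 0, 0]]' --hand '[0.8, 0.8, 0.8, 0.8, 0.8, 0.8]'

```text
time_s: 39.55
tcp_pos: [635.9, 140.5, 119.5]
eef_rot: [[0.454, 0.891, -0.001], [0.891, -0.454, 0.0], [0.0, -0.001, -1.0]]
ft_force: [-0.6, 1.8, -1.7]
finger_gap: 0.453
```

Request:
carry_out --dr '[[0, 0, 0], [0, 0, 0], [0, 0, 0], [0, 0, 0], [0, 0, 0], [0, 0, 0], [0, 0, 0], [0, 0, 0]]' --delta_pos '[[0, 0, 0.008], [0, 0, 0.01], [0, 0, 0.009], [0, 0, 0.007], [0, 0, 0.004], [0, 0, 0.001], [0, 0, 0.001], [0, 0, 0]]' --hand '[0.8, 0.8, 0.8, 0.8, 0.8, 0.8, 0.8, 0.8]'

```text
time_s: 40.35
tcp_pos: [636.2, 140.5, 80.4]
eef_rot: [[0.454, 0.891, 0.0], [0.891, -0.454, 0.0], [0.001, 0.0, -1.0]]
ft_force: [1.1, 3.6, 0.2]
finger_gap: 0.458
```

Request:
carry_out --dr '[[0, 0, 0], [0, 0, 0], [0, 0, 0], [0, 0, 0]]' --delta_pos '[[0, 0, 0.001], [0, 0, 0], [0, 0, 0], [0, 0, 0]]' --hand '[0.8, 0.8, 0.8, 0.8]'

```text
time_s: 40.75
tcp_pos: [636.2, 140.5, 79.5]
eef_rot: [[0.454, 0.891, 0.0], [0.891, -0.454, 0.0], [0.001, 0.0, -1.0]]
ft_force: [0.3, 4.1, 1.9]
finger_gap: 0.455
```

Request:
carry_out --dr '[[0, 0, 0], [0, 0, 0], [0, 0, 0], [0, 0, 0]]' --delta_pos '[[0.001, 0, 0.001], [0, 0, 0], [0, 0, 0.001], [0, 0, 0]]' --hand '[0.8, 0.8, 0.8, 0.8]'

```text
time_s: 41.15
tcp_pos: [636.8, 141.2, 78.4]
eef_rot: [[0.454, 0.891, 0.0], [0.891, -0.454, -0.0], [-0.0, 0.0, -1.0]]
ft_force: [-1.0, 4.0, 6.5]
finger_gap: 0.455
```

Request:
carry_out --dr '[[0, 0, 0], [0, 0, 0], [0, 0, 0], [0, 0, 0], [0, 0, 0], [0, 0, 0], [0, 0, 0], [0, 0, 0]]' --delta_pos '[[0, 0, 0], [0, 0, 0], [0, 0, 0], [0, 0, -0.015], [0, 0, -0.025], [0, 0, -0.03], [0, 0, -0.03], [0, 0, -0.01]]' --hand '[0.45, 0.35, 0.2, 0.2, 0.2, 0.2, 0.2, 0.2]'

```text
time_s: 41.95
tcp_pos: [638.7, 141.2, 192.8]
eef_rot: [[0.454, 0.891, 0.008], [0.891, -0.454, 0.0], [0.004, 0.007, -1.0]]
ft_force: [0.7, -0.6, 0.7]
finger_gap: 0.8
```

Request:
carry_out --dr '[[0, 0, 0], [0, 0, 0], [0, 0, 0], [0, 0, 0], [0, 0, 0], [0, 0, 0], [0, 0, 0], [0, 0, 0]]' --delta_pos '[[0.013, -0.026, 0], [0.021, -0.042, 0], [0.021, -0.042, 0], [0.021, -0.042, 0], [0.021, -0.042, 0], [0.016, -0.032, 0], [0.011, -0.022, 0], [0.006, -0.012, 0]]' --hand '[0.2, 0.2, 0.2, 0.2, 0.2, 0.2, 0.2, 0.2]'

```text
time_s: 42.75
tcp_pos: [462.2, 376.2, 186.8]
eef_rot: [[0.452, 0.892, -0.001], [0.892, -0.452, -0.001], [-0.001, -0.001, -1.0]]
ft_force: [0.0, 0.7, -0.1]
finger_gap: 0.797
```

Request:
carry_out --dr '[[0, 0, 0], [0, 0, 0], [0, 0, 0], [0, 0, 0]]' --delta_pos '[[0, 0, 0], [0, 0, 0], [0, 0, 0], [0, 0, 0]]' --hand '[0.2, 0.2, 0.2, 0.2]'

```text
time_s: 43.15
tcp_pos: [464.7, 374.0, 187.3]
eef_rot: [[0.455, 0.89, 0.0], [0.89, -0.455, -0.0], [-0.0, 0.0, -1.0]]
ft_force: [0.1, 0.6, -0.1]
finger_gap: 0.799
```

```bash
python3 - <<'E'
from h import *
st(); snap('wrist','w11')
im=np.load('pics/w11.npz')['im']; hsv=cv2.cvtColor(im,cv2.COLOR_RGB2HSV)
print(proj('w11',[464,375,49]))
m=((hsv[...,0]>100)&(hsv[...,0]<135)&(hsv[...,1]>110)).astype(np.uint8)
n,_,s,c=cv2.connectedComponentsWithStats(m)
for i in range(1,n):
    if s[i,4]>25: print(s[i],c[i],ray('w11',c[i],49)[:2])
# hough on top disc
g=cv2.medianBlur(cv2.cvtColor(im,cv2.COLOR_RGB2GRAY),3)
h=cv2.HoughCircles(g[100:300,150:350],cv2.HOUGH_GRADIENT,1.2,40,param1=80,param2=25,minRadius=17,maxRadius=32)
if h is not None:
    for a in h[0][:4]: print(a,ray('w11',a[:2]+[150,100],49)[:2])
E
```

```text
t 43.15 tcp [464.667 374.033 187.26 ] f [ 0.14   0.593 -0.098] gap 0.7986618857089622
[[ 0.455  0.89   0.   ]
 [ 0.89  -0.455 -0.   ]
 [-0.     0.    -1.   ]]
q [ 0.553  0.025  1.734 -0.     1.382  1.026]
[248.452 175.178]
[232 148  32  10  71] [247.042 150.817] [472.153 393.436]
[240 172  11  11  49] [244.653 177.163] [460.469 374.917]
[96.6  75.   23.36] [462.721 375.82 ]
[125.4  114.6   27.32] [468.63  334.078]
[150.6   27.    18.08] [518.221 391.195]
```

Request:
carry_out --dr '[[0, 0, 0], [0, 0, 0], [0, 0, 0], [0, 0, 0], [0, 0, 0], [0, 0, 0], [0, 0, 0], [0, 0, 0]]' --delta_pos '[[0, -0.002, 0.02], [0, 0, 0.035], [0, 0, 0.035], [0, 0, 0.03], [0, 0, 0.02], [0, 0, 0.013], [0, 0, 0.006], [0, 0, 0.003]]' --hand '[0.2, 0.2, 0.2, 0.2, 0.2, 0.2, 0.2, 0.2]'

```text
time_s: 44.0
tcp_pos: [462.5, 375.9, 25.4]
eef_rot: [[0.454, 0.891, 0.0], [0.891, -0.454, 0.0], [0.0, 0.0, -1.0]]
ft_force: [0.5, 0.6, -0.0]
finger_gap: 0.798
```

Request:
carry_out --dr '[[0, 0, 0], [0, 0, 0], [0, 0, 0], [0, 0, 0], [0, 0, 0], [0, 0, 0], [0, 0, 0], [0, 0, 0]]' --delta_pos '[[0, 0, 0], [0, 0, 0], [0, 0, 0], [0, 0, 0], [0, 0, 0], [0, 0, 0], [0, 0, 0], [0, 0, 0]]' --hand '[0.2, 0.3, 0.4, 0.6, 0.8, 0.8, 0.8, 0.8]'

```text
time_s: 44.8
tcp_pos: [462.8, 376.4, 26.4]
eef_rot: [[0.454, 0.891, 0.002], [0.891, -0.454, 0.001], [0.002, 0.001, -1.0]]
ft_force: [-1.0, -0.3, 5.7]
finger_gap: 0.46
```

Request:
carry_out --dr '[[0, 0, 0], [0, 0, 0], [0, 0, 0], [0, 0, 0], [0, 0, 0], [0, 0, 0]]' --delta_pos '[[0, 0, -0.01], [0, 0, -0.025], [0, 0, -0.03], [0, 0, -0.03], [0, 0, -0.03], [0, 0, -0.015]]' --hand '[0.8, 0.8, 0.8, 0.8, 0.8, 0.8]'

```text
time_s: 45.4
tcp_pos: [462.9, 376.5, 168.5]
eef_rot: [[0.454, 0.891, 0.003], [0.891, -0.454, 0.002], [0.003, 0.002, -1.0]]
ft_force: [0.4, 1.1, -0.1]
finger_gap: 0.459
```

Request:
carry_out --dr '[[0, 0, 0], [0, 0, 0], [0, 0, 0], [0, 0, 0], [0, 0, 0], [0, 0, 0], [0, 0, 0], [0, 0, 0]]' --delta_pos '[[-0.0127, 0.0104, 0], [-0.0253, 0.0209, 0], [-0.0316, 0.0261, 0], [-0.0316, 0.0261, 0], [-0.0316, 0.0261, 0], [-0.0316, 0.0261, 0], [-0.0316, 0.0261, 0], [-0.0316, 0.0261, 0]]' --hand '[0.8, 0.8, 0.8, 0.8, 0.8, 0.8, 0.8, 0.8]'

```text
time_s: 46.2
tcp_pos: [524.6, 85.1, 162.6]
eef_rot: [[0.454, 0.891, -0.004], [0.891, -0.454, -0.001], [-0.002, -0.003, -1.0]]
ft_force: [1.7, 0.5, -0.1]
finger_gap: 0.46
```

Request:
carry_out --dr '[[0, 0, 0], [0, 0, 0], [0, 0, 0], [0, 0, 0], [0, 0, 0], [0, 0, 0], [0, 0, 0], [0, 0, 0]]' --delta_pos '[[-0.0316, 0.0261, 0], [-0.0253, 0.0209, 0], [-0.0158, 0.013, 0], [-0.0095, 0.0078, 0.007], [-0.0063, 0.0052, 0.012], [0, 0, 0.003], [0, 0, 0], [0, 0, 0]]' --hand '[0.8, 0.8, 0.8, 0.8, 0.8, 0.8, 0.8, 0.8]'

```text
time_s: 47.0
tcp_pos: [550.8, -23.3, 142.8]
eef_rot: [[0.453, 0.892, -0.001], [0.892, -0.453, 0.0], [-0.0, -0.001, -1.0]]
ft_force: [-0.1, 1.5, 0.0]
finger_gap: 0.459
```

Request:
carry_out --dr '[[0, 0, 0], [0, 0, 0]]' --delta_pos '[[0, 0, 0], [0, 0, 0]]' --hand '[0.8, 0.8]'

```text
time_s: 47.2
tcp_pos: [551.5, -23.6, 143.9]
eef_rot: [[0.453, 0.892, 0.001], [0.892, -0.453, -0.0], [0.0, 0.001, -1.0]]
ft_force: [0.1, -0.6, 0.4]
finger_gap: 0.458
```

```bash
python3 - <<'E'
from h import *
s=st(); snap('wrist','w12')
R=np.array(s['eef_rot']);T=np.array(s['tcp_pos']); print('need',R[:2,:2].T@(np.array([551.7,-23.9])-T[:2]))
for f,z in (('w8',144.2),('w10',145.3),('w12',T[2])):
    im=np.load(f'pics/{f}.npz')['im']; hsv=cv2.cvtColor(im,cv2.COLOR_RGB2HSV)
    m=((hsv[...,0]>100)&(hsv[...,0]<135)&(hsv[...,1]>90)).astype(np.uint8)[260:330,225:275]
    n,_,q,c=cv2.connectedComponentsWithStats(m)
    for i in range(1,n):
        if q[i,4]>60: print(f,q[i]+[225,260,0,0,0],c[i]+[225,260])
im=np.load('pics/w12.npz')['im'][225:340,180:320,::-1]; 
w=cv2.imread('pics/w12.png'); cv2.imwrite('pics/w12b.png',w[:,100:668])
E
```

```text
t 47.2 tcp [551.452 -23.629 143.89 ] f [ 0.061 -0.581  0.381] gap 0.4582362761554763
[[ 0.453  0.892  0.001]
 [ 0.892 -0.453 -0.   ]
 [ 0.     0.001 -1.   ]]
q [-0.178 -0.04   1.875  0.     1.306  0.292]
need [-0.13   0.344]
w8 [234 279  33  26 622] [249.728 292.018]
w10 [234 275  33  26 591] [249.609 287.821]
w12 [234 275  33  26 632] [249.644 287.351]
```

Request:
carry_out --dr '[[0, 0, 0], [0, 0, 0], [0, 0, 0], [0, 0, 0], [0, 0, 0], [0, 0, 0]]' --delta_pos '[[-0.0005, 0.0003, 0.005], [0, 0, 0.006], [0, 0, 0.005], [0, 0, 0.005], [0, 0, 0.004], [0, 0, 0]]' --hand '[0.8, 0.8, 0.8, 0.8, 0.8, 0.8]'

```text
time_s: 47.85
tcp_pos: [550.7, -24.6, 117.3]
eef_rot: [[0.454, 0.891, -0.001], [0.891, -0.454, 0.001], [-0.0, -0.001, -1.0]]
ft_force: [-0.6, 1.0, -1.5]
finger_gap: 0.462
```

Bottom at 94, below the pin tip, with no resistance. Continuing down.

Request:
carry_out --dr '[[0, 0, 0], [0, 0, 0], [0, 0, 0], [0, 0, 0], [0, 0, 0], [0, 0, 0], [0, 0, 0], [0, 0, 0]]' --delta_pos '[[0, 0, 0.008], [0, 0, 0.01], [0, 0, 0.009], [0, 0, 0.006], [0, 0, 0.003], [0, 0, 0.001], [0, 0, 0.001], [0, 0, 0]]' --hand '[0.8, 0.8, 0.8, 0.8, 0.8, 0.8, 0.8, 0.8]'

```text
time_s: 48.65
tcp_pos: [551.3, -24.9, 80.5]
eef_rot: [[0.454, 0.891, 0.0], [0.891, -0.454, -0.0], [-0.0, 0.0, -1.0]]
ft_force: [-0.4, 0.3, -0.7]
finger_gap: 0.466
```

Request:
carry_out --dr '[[0, 0, 0], [0, 0, 0], [0, 0, 0], [0, 0, 0]]' --delta_pos '[[0, 0, 0.001], [0, 0, 0], [0, 0, 0], [0, 0, 0]]' --hand '[0.8, 0.8, 0.8, 0.8]'

```text
time_s: 49.05
tcp_pos: [551.3, -24.8, 79.5]
eef_rot: [[0.454, 0.891, 0.0], [0.891, -0.454, -0.0], [0.0, 0.0, -1.0]]
ft_force: [0.3, -1.0, -0.1]
finger_gap: 0.461
```

Request:
carry_out --dr '[[0, 0, 0], [0, 0, 0], [0, 0, 0], [0, 0, 0], [0, 0, 0]]' --delta_pos '[[0, 0, 0.001], [0, 0, 0], [0, 0, 0.001], [0, 0, 0], [0, 0, 0]]' --hand '[0.8, 0.8, 0.8, 0.8, 0.8]'

```text
time_s: 49.55
tcp_pos: [551.4, -24.9, 79.3]
eef_rot: [[0.453, 0.891, -0.001], [0.891, -0.453, -0.0], [-0.001, -0.0, -1.0]]
ft_force: [-5.7, 0.3, 10.8]
finger_gap: 0.461
```

Request:
carry_out --dr '[[0, 0, 0], [0, 0, 0], [0, 0, 0], [0, 0, 0], [0, 0, 0], [0, 0, 0], [0, 0, 0], [0, 0, 0]]' --delta_pos '[[0, 0, 0], [0, 0, 0], [0, 0, 0], [0, 0, -0.015], [0, 0, -0.03], [0, 0, -0.04], [0, 0, -0.04], [0, 0, -0.01]]' --hand '[0.45, 0.35, 0.2, 0.2, 0.2, 0.2, 0.2, 0.2]'

```text
time_s: 50.35
tcp_pos: [554.0, -25.2, 219.6]
eef_rot: [[0.454, 0.891, 0.01], [0.891, -0.454, -0.002], [0.003, 0.01, -1.0]]
ft_force: [0.2, -0.1, -0.1]
finger_gap: 0.796
```

Request:
carry_out --dr '[[0, 0, 0], [0, 0, 0], [0, 0, 0], [0, 0, 0], [0, 0, 0], [0, 0, 0], [0, 0, 0], [0, 0, 0]]' --delta_pos '[[-0.02, 0, 0], [-0.04, -0.003, 0], [-0.045, -0.004, 0], [-0.045, -0.004, 0], [-0.045, -0.004, 0], [-0.04, -0.003, 0], [-0.03, 0, 0], [-0.015, 0, 0]]' --hand '[0.2, 0.2, 0.2, 0.2, 0.2, 0.2, 0.2, 0.2]'

```text
time_s: 51.15
tcp_pos: [406.7, -268.0, 212.5]
eef_rot: [[0.456, 0.89, -0.0], [0.89, -0.456, -0.0], [-0.001, -0.0, -1.0]]
ft_force: [-0.1, -0.4, -0.9]
finger_gap: 0.804
```

```bash
python3 - <<'E'
from h import *
st(); snap('side','d13',crop=(150,110,350,270),scale=3.6); snap('scene','s13',crop=(150,110,350,270),scale=3.6)
a=cv2.imread('pics/d13.png');b=cv2.imread('pics/s13.png')
o=cv2.resize(np.hstack([a,b]),None,fx=.55,fy=.55); cv2.imwrite('pics/fin.png',cv2.convertScaleAbs(o,alpha=1.4,beta=10)); print(o.shape)
for f in ('d13','s13'):
    for n,X in (('p2top',(615,100.7,102)),('p3top',(636,141.7,102)),('p1top',(551.5,-24,102)),('pinT2',(615,100.7,106))): print(f,n,(proj(f,X)-[150,110])*3.6*.55)
E
```

```text
t 51.15 tcp [ 406.66  -267.952  212.484] f [-0.094 -0.419 -0.876] gap 0.8037828672902568
[[ 0.456  0.89  -0.   ]
 [ 0.89  -0.456 -0.   ]
 [-0.001 -0.    -1.   ]]
q [-0.735 -0.267  1.959 -0.001  1.45  -0.262]
(317, 792, 3)
d13 p2top [147.441 193.975]
d13 p3top [121.219 212.451]
d13 p1top [218.063 143.986]
d13 pinT2 [147.335 191.385]
s13 p2top [211.39  251.601]
s13 p3top [214.584 288.633]
s13 p1top [202.523 151.895]
s13 pinT2 [211.387 249.896]
```

View pics/fin.png

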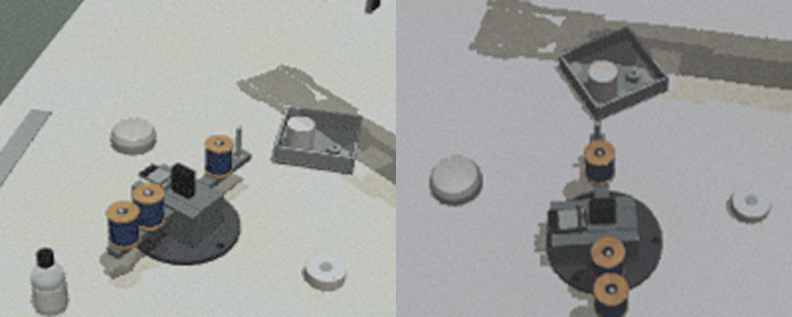

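Spool tops appear at about (148,191), (122,211) and (219,143), which matches the fully seated predictions. The lever is level, the cap and bobbin are in the tray, and the bystanders haven't moved.

```bash
python3 - <<'E'
from h import *
print(workorder.close_job())
E
```

```text
the job is handed in; nothing more can be done
None
```

The sewing station is set up as asked, and I handed the job in at about 51 s of the 210 s allowed.

- **Mount cleared:** the dust cap and the bobbin are both in the steel tray.
- **Stand:** it went down over the ball with no side contact and rests flat on the plate. I then pressed the latch lever until it stopped, at about 22 N, and it looked level in the pictures afterwards.
- **Spools:** only three spools were there. They stand on pin1, pin2 and pin3, each lowered until it met the stand's arm, at about 5 to 11 N.

**Last checks:** the final side and scene pictures show each spool top where a fully seated spool should be. The lever is level, the cap and bobbin are in the tray, and the oil bottle, pin tin and tape measure have not visibly moved. The gripper is clear of everything.

- **Side force on pin3:** about 4 N while the spool there went down. I shifted it 1 mm, but the force was unchanged just before I let go.
- **Camera agreement:** the estimates of the ball and pin positions differed by 1 to 2 mm, within the slack of the fits.
- **Disturbances:** I saw no spool knocked aside and no grip slackening.

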